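# Clear the mould dryer, lay the slip-casting moulds on it and start it

## Robot

A 6-joint arm with a two-finger parallel gripper is mounted at the origin on a cart in front of the work surface, level with it; the furniture and walls round the work are solid. World frame = base frame: x ahead of the robot, y to its left, z up, the work surface at z = 0. Lengths are in m, angles in rad, forces in N, time in s.
With the tool pointing down it reaches from about 0.325 to 0.9 m from the base axis. Payload 6.1 kg.
Tool frame: the origin (TCP) lies where the fingers leave the gripper's body, on its centre line; the fingertips stand 70 mm ahead of it and the grasp point (between the pads) lies 51 mm ahead of it; x points along the fingers, y is the direction in which the jaws open and shut, and the axes are right-handed (so a half turn about x gives the same grasp; the last joint's range is limited). The gripper opens to 87 mm and grips with 3 to 60 N. Pads are 19 mm wide; open, the fingers measure 117 mm over their backs; the gripper's body (75 mm by 190 mm) begins 51 mm behind the grasp point.
Start: joints at [-1.25, 0.22, 1.526, -0, 1.395, -0.126], TCP at [0.27, -0.564, 0.292] pointing down, gripper open.
Joint ranges: [-2.98, 2.98], [-0.91, 2.08], [0.09, 2.57], [-1.24, 4.39], [0.2, 2.65], [-2.68, 2.68]. Speed limits (rad/s): [2.57, 2.57, 3.01, 3.14, 3.14, 3.14].

## Interface

Orientations are given as a 3x3 rotation matrix whose columns are the frame's x, y, z axes.
In Python, from rig import state, grab_frame, sign_off, find_in, masks_of gives the robot as it stands.
- The arm moves only by the tool step_arm, never from a script. Its argument "targets" is a list of rows, each a list of 2 entries, a list of its own where there are three numbers: the shift along the world's x, y, z in units of 0.025 m (1.0 is 0.025 m), then the turn, a rotation vector about the world's x, y, z in units of 0.12 rad (1.0 is 0.12 rad). A call has exactly 10 rows; each row shifts and turns the commanded pose from where the row before left it; what a row does not reach is not made up. A row lasts 1/10 s, in which the tool goes at most 50 mm and 8.59 degrees, less where a joint would pass 70% of its speed; a pose out of reach is approached as far as the arm can. A call with a number of a shift or a turn outside -1 to 1 is refused whole. A call with a gripper value outside its range is refused whole. "jaw" is the gripper's target within -1 to 1 (fully open at 1, half-way at 0, shut at -1), set as the call begins (left out, the last holds). The fingers move at their own pace and stop on an object; the grip force is fixed at half the most. Time passes only in rows, so rows that do not move let the fingers close, or fill a call up. It gives the time, the measured TCP pose, the force and the opening at its end, in the units of the state.
- state(): the state, without advancing time (a new reading comes with each control period).
- grab_frame(name): name is "side" or "top"; returns a dict with "image" (384x512x3 uint8, red, green, blue), "z_map" (384x512 float32, m along the optical axis (not along the pixel's ray), 0 where there is no reading), "camera_matrix" (3x3 intrinsics, pixels), "xyz" and "attitude" of the camera in the world. Camera axes: x right, y up, looking along -z (the intrinsics and any distortion apply to the point x, -y, -z); pixel columns grow to the right and rows downward; lengths in m; the calibration is good to about 2 mm. A picture is of the moment at which its call begins.
- sign_off(): hands the job in, once; it reports no verdict.
Trained networks look in a picture, given as the dict that the camera call returned (one of the last four; its "shot" number tells which), for a name from the list of things; names that differ only in an ending like _2 or _b are one class to them, and where a whole thing is asked for, a point or a joint stands for the part that bears it (a point fixed in the world has none). Each returns a list of dicts, best first, with "conf" (0 to 1); they miss things now and then, are a little off and sometimes report something else, mostly with a low value. They report only what shows in the picture. A call takes as long as a camera call. They do not tell look-alikes from the thing itself.
- find_in(thing, picture): "point" ([column, row] in pixels, amid what is visible of it).
- masks_of(thing, picture): "pixels" (384x512 bool, what is visible of it) and "point" ([column, row] in pixels, amid what is visible of it).
The state is a dict: "clock": time; "joints": joint angles; "joint_vel": joint speeds; "joint_efforts": joint torques, N m; "tcp_pos": TCP position; "eef_rot": TCP orientation; "force": force on the tool from outside, world axes, zero at the start; "wrist_torque": the same for the moment, N m; "grip_width": opening from 0.0 (shut) to 1.0 (fully open).
Only numpy, scipy, OpenCV 4.12 (cv2) and the standard library are available. Lean on these libraries where they do the work, as an engineer would, in place of code of your own. Each camera call takes 0.05 s, during which the arm holds its last target. There are 200 camera calls.

## Task

Take the dry bisque cup off the mould dryer's deck, stand it upright on the table a good hand's breadth clear of the dryer, and get the plaster moulds drying: tip each standing mould over the deck's front rail so that it lies on one of its flat backs on the deck (seam level), pouring hole towards the housing, centred and square in front of a nozzle of its own, and slide it home until its top is against the housing. Turn the filter's lock ring clockwise to its locked mark; only when all the moulds are home and the ring is locked, press the keys power, fan and start fully down, one after the other in that order. Do not press the heat key, since heat ruins plaster, and leave the tumbler and the clay stamp where they stand.

Things in the scene. Friction and masses are not known exactly. Their poses are not given: they have to be found in the camera images.
- dryer: bench mould dryer, fixed: an aluminium deck 104 mm deep (x), 330 mm long (y), 16 mm high, and behind it a grey blower housing 96 mm deep, 330 mm long, 110 mm high. Origin: middle of the deck's front edge, at table height; x points back to the housing, y along the edge, z up. Six 12 mm high fins on the deck (dryer x = 18 to 104 mm) bound three berths, each 86 mm wide between its fins
- rail (a point): middle of the top of the deck's front edge, the rail (dryer x = 0, y = 0, z = 16 mm). A standing mould set against it from the bare table in front and pushed high on its far side tips over it; rise with the face as it turns (a level push binds) and follow past 60 degrees, or it may stay leaning. Then it lies on the deck, hole to the housing, overhanging by some 16 mm; a push low on its base slides it home
- nozzle_1 (a point): centre of blower nozzle 1, a round 42 mm steel-rimmed vent, flush in the front face of the housing 35 mm above the deck, at dryer y = -105 mm (x = 104, z = 51 mm)
- nozzle_2 (a point): centre of blower nozzle 2, a round 42 mm steel-rimmed vent, flush in the front face of the housing 35 mm above the deck, at dryer y = 0 mm (x = 104, z = 51 mm)
- nozzle_3 (a point): centre of blower nozzle 3, a round 42 mm steel-rimmed vent, flush in the front face of the housing 35 mm above the deck, at dryer y = 105 mm (x = 104, z = 51 mm)
- mould_1: two-part plaster slip-casting mould, an off-white block with two dark straps and a 30 mm pouring hole in its top; 70 (x) x 60 (y) x 100 (z) mm, 0.44 to 0.69 kg. Origin: centre of the underside; z towards the hole. The seam is the plane x = 0; the two flat backs are the faces x = +35 and -35 mm; the y faces are the easy pinch. Starts standing, hole up, on the table left of the dryer; may be absent
- mould_1_mouth (a point): centre of the pouring hole of mould_1, in the plane of its top face (mould x = 0, y = 0, z = 100 mm)
- mould_2: another such mould, same size and axes as mould_1; may be absent
- mould_2_mouth (a point): centre of the pouring hole of mould_2, in the plane of its top face (mould x = 0, y = 0, z = 100 mm)
- mould_3: another such mould, same size and axes as mould_1; may be absent
- mould_3_mouth (a point): centre of the pouring hole of mould_3, in the plane of its top face (mould x = 0, y = 0, z = 100 mm)
- lock_ring (a joint): angle of the filter's captive lock ring on top of the housing, near its end of smaller dryer y: 0 unlocked (pointer at the small open dot), 1.2 rad locked (pointer at the solid bar mark), where it meets its stop; grows clockwise seen from above; turns stiffly (0.06 N m) and stays where it is left; counts as locked beyond 1.1
- lock_ring_grip (a point): on the ring's vertical axis, 135 mm above the table; turns with the ring: x axis to the pointer, y axis through the two upright ears. The ears are 26 mm wide, stand 120 to 145 mm above the table (housing top: 110) and measure 62 mm over their flat outer faces, a good pinch from above; the black filter dome between them is fixed, its top 2 mm below theirs
- key_power (a joint): travel of the power key: 0 up, 0.005 m fully down; springs back by itself, 1.5 N to start it and 4 N to bottom it; counts as pressed beyond 0.0035
- key_power_top (a point): centre of the top of the power key, a grey square cap 20 x 20 mm standing 11 mm above the housing, marked with a broken ring; leftmost of the row of four keys on the housing top seen from the dryer's front, 36 mm apart (largest dryer y)
- key_heat (a joint): travel of the heat key: 0 up, 0.005 m fully down; springs back by itself, 1.5 N to start it and 4 N to bottom it; counts as pressed beyond 0.0035
- key_heat_top (a point): centre of the top of the heat key, a grey square cap 20 x 20 mm standing 11 mm above the housing, marked with three waves; second from the left seen from the dryer's front. To be left alone
- key_fan (a joint): travel of the fan key: 0 up, 0.005 m fully down; springs back by itself, 1.5 N to start it and 4 N to bottom it; counts as pressed beyond 0.0035
- key_fan_top (a point): centre of the top of the fan key, a grey square cap 20 x 20 mm standing 11 mm above the housing, marked with three blades; third from the left seen from the dryer's front
- key_start (a joint): travel of the start key: 0 up, 0.005 m fully down; springs back by itself, 1.5 N to start it and 4 N to bottom it; counts as pressed beyond 0.0035
- key_start_top (a point): centre of the top of the start key, a grey square cap 20 x 20 mm standing 11 mm above the housing, marked with a triangle; rightmost seen from the dryer's front, nearest the lock ring
- bisque_cup: unglazed pinkish straight-sided cup, 68 mm across, 62 mm high, 0.15 kg, standing mouth up on the dryer's deck at the start; origin at the centre of its underside, z up; grasp it across the body. Counts as clear when its centre is over 180 mm, level, from every nozzle (some 75 mm before the rail) and it stands on the table
- green_tumbler: pale green tumbler, 65 mm across, 84 mm high, beyond the moulds; origin at the centre of its underside; a bystander
- clay_stamp: small pink bisque stamp, 23 mm across, 50 mm high, standing beside the tumbler; origin at the centre of its underside; a bystander
Not all that is in view belongs to the job. What is shaped like the bisque_cup but yellow is not meant. What is shaped like the mould_1 but yellow is not meant.

How it is judged:
On the way, in this order (a step that is already met when the one before it is completed fails the run):
1. the cup stands on the table clear of the dryer, every mould lies home on the deck before a nozzle and the lock ring is at its locked mark (horizontal distance between bisque_cup and nozzle_1 above 0.18 m and horizontal distance between bisque_cup and nozzle_2 above 0.18 m and horizontal distance between bisque_cup and nozzle_3 above 0.18 m and height (world z) of bisque_cup below 0.01 m and angle between bisque_cup's own z axis and vertical below 0.15 rad and (horizontal distance between mould_1_mouth and nozzle_1 below 0.018 m or horizontal distance between mould_1_mouth and nozzle_2 below 0.018 m or horizontal distance between mould_1_mouth and nozzle_3 below 0.018 m) and x of each of mould_1_mouth, mould_2_mouth, mould_3_mouth in the frame of dryer above 0.094 m and height (world z) of mould_1_mouth between 0.042 and 0.06 m and (angle between mould_1's own x axis and vertical below 0.1 rad or angle between mould_1's own x axis and vertical above 3.0416 rad) and angle between the z axis of each of mould_1, mould_2, mould_3 and the x axis of dryer, either way round below 0.15 rad and (horizontal distance between mould_2_mouth and nozzle_1 below 0.018 m or horizontal distance between mould_2_mouth and nozzle_2 below 0.018 m or horizontal distance between mould_2_mouth and nozzle_3 below 0.018 m) and height (world z) of mould_2_mouth between 0.042 and 0.06 m and (angle between mould_2's own x axis and vertical below 0.1 rad or angle between mould_2's own x axis and vertical above 3.0416 rad) and (horizontal distance between mould_3_mouth and nozzle_1 below 0.018 m or horizontal distance between mould_3_mouth and nozzle_2 below 0.018 m or horizontal distance between mould_3_mouth and nozzle_3 below 0.018 m) and height (world z) of mould_3_mouth between 0.042 and 0.06 m and (angle between mould_3's own x axis and vertical below 0.1 rad or angle between mould_3's own x axis and vertical above 3.0416 rad) and value of joint lock_ring above 1.1 rad), for 0.2 s.
2. the power key is pressed fully down (value of joint key_power above 0.0035 m and value of joint each of key_fan, key_start below 0.002 m), for 0.05 s.
3. the fan key is pressed fully down (value of joint key_fan above 0.0035 m and value of joint each of key_power, key_start below 0.002 m), for 0.05 s.
4. the start key is pressed fully down (value of joint key_start above 0.0035 m and value of joint each of key_power, key_fan below 0.002 m), for 0.05 s.
At the end, for the whole second after the job is handed in: cup upright on the table, over 0.18 m from every nozzle; every mould at rest on a flat back (0.1 rad) on the deck, hole within 18 mm of a nozzle, top within 10 mm of the housing, square within 0.15 rad; ring beyond 1.1 rad; keys up again (all of step 1 and linear speed of each of mould_1, mould_2, mould_3, bisque_cup below 0.02 m/s and value of joint each of key_power, key_fan, key_start below 0.002 m); the robot touches nothing.
It fails at once if the heat key is pressed (value of joint key_heat above 0.0035 m).
It fails at once if the green tumbler is shifted by more than 3 cm or tipped over (distance of green_tumbler from where it was at the start of the episode above 0.03 m or angle between green_tumbler's own z axis and vertical above 0.5 rad).
It fails at once if the clay stamp is shifted by more than 3 cm or tipped over (distance of clay_stamp from where it was at the start of the episode above 0.03 m or angle between clay_stamp's own z axis and vertical above 0.5 rad).
Of mould_1, mould_2, mould_3 only 2 to 3 are there at a start; the rules pass over those that are not, and their reading is None.
At some moment in a run one of mould_1, mould_2, mould_3 may be knocked a few centimetres aside while the robot is not near it.
Once in a run the grip may slacken for a moment while it holds something.
It also fails if it takes over 210 s, if anything falls off the work surface, if the arm or the gripper's body presses on something with over 40 N, if the wrist force passes 120 N, or if a joint passes its speed limit or range.

## Working session

There is one attempt and no reset: what is moved stays moved. The work goes in short steps, Python scripts to look and compute and a tool call to move; the robot and the scene stay as the last step left them, time stands still between calls to the robot, and variables do not carry over. Pictures are saved under pics/ and viewed, about 12 in all and at most 16, crops included, and the job is handed in when it is done.

Besides the shell and the picture viewer there is one more tool, called after "Request:" by a JSON object that holds its "api" and its "payload", one argument or row to a line. step_arm: Moves the arm, as the interface text tells. Shifts and turns lie within -1 to 1; 1 stands for 0.025 m of shift or 0.12 rad of turn. Its arguments: {"type":"object","properties":{"targets":{"type":"array"},"jaw":{"type":"number"}},"required":["targets"]}

```bash
mkdir -p pics; cat > h.py <<'E'
import numpy as np, cv2
from rig import *
def world(f,m=None):
    z=f["z_map"]; K=np.array(f["camera_matrix"]); v,u=np.mgrid[:z.shape[0],:z.shape[1]]
    x=(u-K[0,2])/K[0,0]*z; y=(v-K[1,2])/K[1,1]*z
    p=np.stack([x,-y,-z],-1)@np.array(f["attitude"]).T+np.array(f["xyz"])
    p[z==0]=np.nan
    return p
def save(f,n): cv2.imwrite("pics/"+n,cv2.cvtColor(f["image"],cv2.COLOR_RGB2BGR))
E
python3 - <<'E'
from h import *
s=state();print({k:np.round(v,3).tolist() for k,v in s.items()})
for n in("side","top"):
    f=grab_frame(n);save(f,n+"0.png");P=world(f);np.save(n+"0.npy",P)
    print(n,f["xyz"],np.round(f["attitude"],2).tolist(),[k for k in f])
    for t in("mould_1","bisque_cup","green_tumbler","clay_stamp","lock_ring","key_power","dryer"):
        for d in masks_of(t,f):
            m=d["pixels"];q=P[m];q=q[~np.isnan(q[:,0])]
            print(t,round(d["conf"],2),np.round(d["point"]),m.sum(),np.round(np.median(q,0),3),"lo",np.round(np.percentile(q,3,axis=0),3),"hi",np.round(np.percentile(q,97,axis=0),3),f["image"][m].mean(0).round())
E
```

```text
{'clock': 0.0, 'joints': [-1.25, 0.221, 1.528, -0.0, 1.395, -0.126], 'joint_vel': [-0.0, 0.001, 0.0, -0.002, 0.001, -0.001], 'joint_efforts': [-0.001, -49.462, -38.738, 0.07, 0.057, -0.0], 'tcp_pos': [0.27, -0.563, 0.291], 'eef_rot': [[-0.001, 0.432, -0.902], [0.002, -0.902, -0.432], [-1.0, -0.002, -0.0]], 'force': [-0.315, -0.173, 0.651], 'wrist_torque': [0.027, -0.063, 0.005], 'grip_width': 0.999}
side [0.5646892  1.12167047 0.87228655] [[-1.0, 0.04, -0.02], [-0.04, -0.57, 0.82], [0.02, 0.82, 0.57]] ['image', 'z_map', 'camera_matrix', 'xyz', 'attitude', 'shot']
mould_1 0.72 [304. 303.] 1947 [0.466 0.391 0.079] lo [0.423 0.342 0.005] hi [0.506 0.418 0.103] [157. 154. 143.]
mould_1 0.69 [226. 251.] 1340 [0.634 0.253 0.081] lo [0.604 0.19  0.006] hi [0.666 0.26  0.103] [160. 146.  83.]
mould_1 0.62 [294. 242.] 1374 [0.473 0.204 0.076] lo [0.438 0.146 0.006] hi [0.507 0.216 0.103] [158. 154. 144.]
bisque_cup 0.72 [264. 185.] 518 [ 0.562 -0.064  0.059] lo [ 0.533 -0.117  0.027] hi [ 0.591 -0.05   0.079] [131. 118. 110.]
bisque_cup 0.55 [317. 147.] 133 [ 0.384 -0.331  0.053] lo [ 0.363 -
[... 1663 characters left out ...]
ler 0.65 [242. 143.] 335 [0.746 0.108 0.044] lo [0.704 0.078 0.005] hi [0.764 0.134 0.086] [111. 116. 102.]
green_tumbler 0.61 [293. 195.] 367 [ 0.566 -0.083  0.027] lo [ 0.529 -0.111  0.013] hi [ 0.6   -0.05   0.079] [163. 144. 131.]
clay_stamp 0.4 [210. 144.] 53 [0.741 0.219 0.027] lo [0.734 0.212 0.   ] hi [0.759 0.236 0.053] [148. 130. 114.]
lock_ring 0.68 [328. 229.] 154 [ 0.449 -0.175  0.131] lo [ 0.428 -0.198  0.115] hi [ 0.483 -0.147  0.147] [195. 198. 198.]
dryer 0.73 [216. 220.] 490 [0.469 0.177 0.099] lo [0.437 0.142 0.008] hi [0.502 0.215 0.103] [208. 205. 191.]
dryer 0.72 [312. 195.] 5526 [ 0.548 -0.132  0.105] lo [ 0.405 -0.218  0.012] hi [ 0.715 -0.029  0.133] [171. 175. 177.]
```

```bash
python3 - <<'E'
from h import *
a=cv2.imread("pics/top0.png");b=cv2.imread("pics/side0.png")
ca=cv2.resize(a[110:270,130:400],None,fx=2.9,fy=2.9,interpolation=cv2.INTER_CUBIC);cv2.imwrite("pics/top0c.png",ca)
P=np.load("top0.npy");Q=np.load("side0.npy")
# housing top and its front edge
for nm,X in(("top",P),("side",Q)):
    q=X.reshape(-1,3);q=q[~np.isnan(q[:,0])]
    h=q[(abs(q[:,2]-.11)<.004)&(q[:,1]<-.05)&(q[:,1]>-.3)&(q[:,0]>.3)&(q[:,0]<.8)]
    print(nm,"htop",len(h),cv2.minAreaRect(h[:,:2].astype(np.float32)))
    h=q[(abs(q[:,2]-.016)<.004)&(q[:,1]<.1)&(q[:,1]>-.2)&(q[:,0]>.3)&(q[:,0]<.8)]
    print("deck",len(h),cv2.minAreaRect(h[:,:2].astype(np.float32)))
    for c in((.468,.178),(.462,.377),(.63,.222)):
        h=q[(abs(q[:,2]-.1)<.005)&(np.hypot(q[:,0]-c[0],q[:,1]-c[1])<.065)]
        print("mould",len(h),h.mean(0).round(3),cv2.minAreaRect(h[:,:2].astype(np.float32)))
    h=q[(abs(q[:,2]-.078)<.004)&(np.hypot(q[:,0]-.565,q[:,1]+.08)<.06)]
    print("cup",len(h),cv2.minEnclosingCircle(h[:,:2].astype(np.float32)) if len(h) else 0)
    h=q[(abs(q[:,2]-.12)<.003)&(q[:,1]<-.05)&(q[:,1]>-.3)]
    print("keys",np.percentile(h,[3,97],axis=0).round(3).tolist())
E
```

```text
top htop 2134 ((0.5607945322990417, -0.17485783994197845), (0.09496820718050003, 0.3284928798675537), 88.28670501708984)
deck 2334 ((0.5540294647216797, -0.07968956232070923), (0.505407452583313, 0.21389195322990417), 19.154048919677734)
mould 319 [0.471 0.179 0.1  ] ((0.4707227945327759, 0.17948485910892487), (0.060547634959220886, 0.06981569528579712), 14.001863479614258)
mould 331 [0.462 0.378 0.1  ] ((0.46323108673095703, 0.3777710199356079), (0.06111887842416763, 0.07016073167324066), 48.02294158935547)
mould 299 [0.633 0.226 0.1  ] ((0.6338509321212769, 0.22536379098892212), (0.0703577995300293, 0.06030391901731491), 84.67805480957031)
cup 68 ((0.5530720949172974, -0.08794611692428589), 0.04371834918856621)
keys [[0.23, -0.179, 0.117], [1.262, -0.071, 0.123]]
side htop 1229 ((0.5630924701690674, -0.17586185038089752), (0.10243512690067291, 0.3287282884120941), 87.87761688232422)
deck 2153 ((0.5221590399742126, -0.05648338794708252), (0.20836220681667328, 0.4320398271083832), 80.99888610839844)
mould 431 [0.472 0.179 0.101] ((0.4721686542034149, 0.17632918059825897), (0.06043320521712303, 0.07658196985721588), 14.63904094696045)
mould 650 [0.464 0.378 0.101] ((0.4645640254020691, 0.37520867586135864), (0.06296368688344955, 0.07260850071907043), 49.81562805175781)
mould 465 [0.635 0.225 0.101] ((0.6350829601287842, 0.22272324562072754), (0.07494501769542694, 0.06026504561305046), 84.24256134033203)
cup 140 ((0.5637048482894897, -0.09368621557950974), 0.0477745458483696)
keys [[0.232, -0.183, 0.117], [1.275, -0.07, 0.123]]
```

View pics/top0c.png

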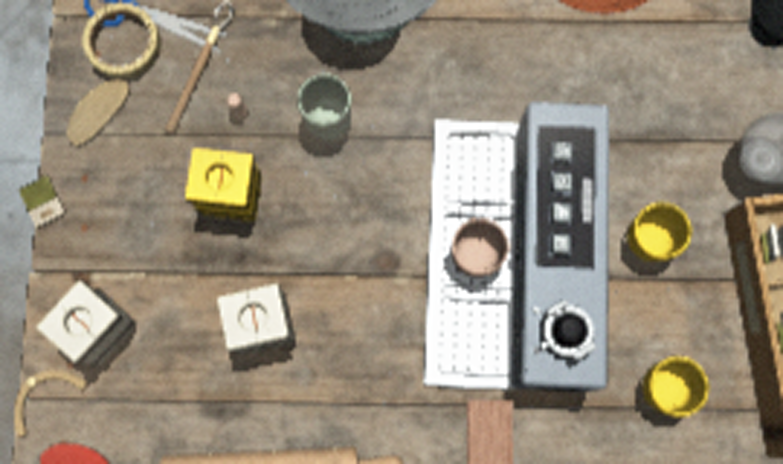

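View pics/side0.png

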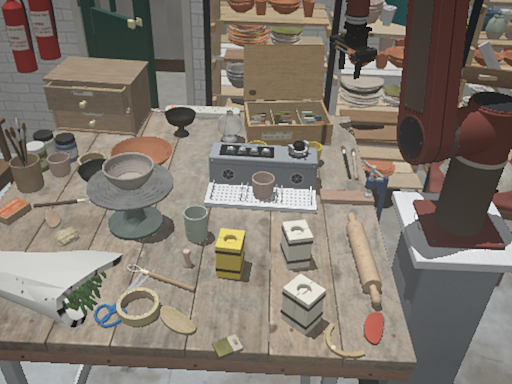

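```bash
python3 - <<'E'
from h import *
from scipy.optimize import least_squares as ls
P=np.load("top0.npy");Q=np.load("side0.npy")
q=np.concatenate([P.reshape(-1,3),Q.reshape(-1,3)]);q=q[~np.isnan(q[:,0])]
def circ(h,r,c):
    s=ls(lambda p:np.hypot(h[:,0]-p[0],h[:,1]-p[1])-r,c,loss='soft_l1',f_scale=.002);return s.x.round(4),len(h),round(float(np.median(abs(s.fun))),4)
for X in(P,Q):
    X=X.reshape(-1,3)
    h=X[(X[:,2]>.072)&(X[:,2]<.082)&(np.hypot(X[:,0]-.563,X[:,1]+.083)<.05)&(X[:,1]>-.122)]
    print("cup",circ(h,.032,[.563,-.083]))
    h=X[(X[:,2]>.035)&(X[:,2]<.07)&(np.hypot(X[:,0]-.563,X[:,1]+.083)<.05)&(X[:,1]>-.09)]
    print("cupbody",circ(h,.034,[.563,-.083]))
    h=X[(X[:,2]>.139)&(X[:,2]<.15)&(np.hypot(X[:,0]-.455,X[:,1]+.172)<.05)]
    print("ears+dome",len(h),np.percentile(h,[2,50,98],axis=0).round(3).tolist())
    # housing front face
    h=X[(X[:,2]>.04)&(X[:,2]<.1)&(X[:,1]<-.10)&(X[:,1]>-.15)&(X[:,0]>.4)&(X[:,0]<.72)]
    if len(h)>50: print("front",len(h),np.polyfit(h[:,0],h[:,1],1).round(4))
# keys
for X in(P,Q):
    X=X.reshape(-1,3)
    h=X[(X[:,2]>.117)&(X[:,2]<.127)&(X[:,0]>.5)&(X[:,0]<.72)&(X[:,1]<-.12)&(X[:,1]>-.22)]
    print("keys",len(h),np.percentile(h,[2,50,98],axis=0).round(3).tolist(),np.sort(h[:,0]).round(3)[::4])
# obstacles on path: max height grid
for x0 in np.arange(.2,.75,.1):
    print(round(x0,1),[ (round(y,2),round(float(h.max()),2)) for y in np.arange(-.75,-.15,.1) for h in [q[(abs(q[:,0]-x0)<.05)&(abs(q[:,1]-y)<.05),2]] if len(h)])
E
```

```text
cup (array([ 0.5592, -0.0805]), 66, 0.0009)
cupbody (array([ 0.5561, -0.0845]), 42, 0.001)
ears+dome 106 [[0.428, -0.195, 0.14], [0.456, -0.17, 0.146], [0.485, -0.149, 0.15]]
front 255 [-0.0292 -0.1078]
cup (array([ 0.5619, -0.0829]), 118, 0.0012)
cupbody (array([ 0.5614, -0.0866]), 202, 0.0016)
ears+dome 85 [[0.428, -0.198, 0.139], [0.462, -0.164, 0.145], [0.489, -0.15, 0.149]]
front 1775 [-0.033  -0.1115]
keys 147 [[0.546, -0.179, 0.118], [0.599, -0.169, 0.122], [0.671, -0.157, 0.125]] [0.546 0.547 0.549 0.55  0.553 0.553 0.557 0.557 0.559 0.563 0.563 0.583
 0.586 0.587 0.59  0.593 0.593 0.596 0.597 0.6   0.618 0.62  0.623 0.624
 0.626 0.63  0.633 0.634 0.654 0.655 0.657 0.66  0.662 0.664 0.667 0.668
 0.671]
keys 127 [[0.548, -0.185, 0.117], [0.603, -0.169, 0.122], [0.673, -0.159, 0.126]] [0.548 0.549 0.552 0.555 0.557 0.56  0.563 0.564 0.567 0.585 0.588 0.591
 0.594 0.597 0.597 0.6   0.603 0.621 0.624 0.627 0.628 0.63  0.633 0.636
 0.655 0.658 0.661 0.664 0.666 0.668 0.671 0.673]
0.2 [(np.float64(-0.65), 0.01), (np.float64(-0.55), 0.48), (np.float64(-0.45), 0.34), (np.float64(-0.35), 0.68), (np.float64(-0.25), 0.71)]
0.3 [(np.float64(-0.65), 0.34), (np.float64(-0.55), 0.48), (np.float64(-0.45), 0.61), (np.float64(-0.35), 0.64), (np.float64(-0.25), 0.02)]
0.4 [(np.float64(-0.65), 0.29), (np.float64(-0.55), 0.09), (np.float64(-0.45), 0.09), (np.float64(-0.35), 0.07), (np.float64(-0.25), 0.12)]
0.5 [(np.float64(-0.75), -0.79), (np.float64(-0.65), 0.29), (np.float64(-0.55), 0.1), (np.float64(-0.45), 0.09), (np.float64(-0.35), 0.09), (np.float64(-0.25), 0.12)]
0.6 [(np.float64(-0.65), 0.29), (np.float64(-0.55), 0.14), (np.float64(-0.45), 0.09), (np.float64(-0.35), 0.09), (np.float64(-0.25), 0.12)]
0.7 [(np.float64(-0.65), 0.29), (np.float64(-0.55), 0.04), (np.float64(-0.45), 0.12), (np.float64(-0.35), 0.08), (np.float64(-0.25), 0.12)]
```

Request:
{"api": "step_arm", "payload": {
  "targets": [
    [[0.58,0.962,-0.08],[0,0,0.456]],
    [[0.58,0.962,-0.08],[0,0,0.456]],
    [[0.58,0.962,-0.08],[0,0,0.456]],
    [[0.58,0.962,-0.08],[0,0,0.456]],
    [[0.58,0.962,-0.08],[0,0,0.456]],
    [[0.58,0.962,-0.08],[0,0,0.456]],
    [[0.58,0.962,-0.08],[0,0,0.456]],
    [[0.58,0.962,-0.08],[0,0,0.456]],
    [[0.58,0.962,-0.08],[0,0,0.456]],
    [[0.58,0.962,-0.08],[0,0,0.456]]
  ],
  "jaw": 1
}}

```text
clock: 1.8
tcp_pos: [0.4155, -0.3221, 0.2724]
eef_rot: [[0.0, 0.839, -0.543], [-0.0, -0.543, -0.839], [-1.0, 0.0, 0.0]]
force: [1.3, -0.3, 0.0]
grip_width: 1.001
```

Request:
{"api": "step_arm", "payload": {
  "targets": [
    [[0.58,0.962,-0.08],[0,0,0.456]],
    [[0.58,0.962,-0.08],[0,0,0.456]],
    [[0.58,0.962,-0.08],[0,0,0.456]],
    [[0.58,0.962,-0.08],[0,0,0.456]],
    [[0.58,0.962,-0.08],[0,0,0.456]],
    [[0.58,0.962,-0.08],[0,0,0.456]],
    [[0.58,0.962,-0.08],[0,0,0.456]],
    [[0.58,0.962,-0.08],[0,0,0.456]],
    [[0.58,0.962,-0.08],[0,0,0.456]],
    [[0.58,0.962,-0.08],[0,0,0.456]]
  ]
}}

```text
clock: 2.8
tcp_pos: [0.5606, -0.0816, 0.2523]
eef_rot: [[0.0, 1.0, -0.027], [-0.0, -0.027, -1.0], [-1.0, 0.0, 0.0]]
force: [0.2, -1.3, 0.7]
grip_width: 0.998
```

Request:
{"api": "step_arm", "payload": {
  "targets": [
    [[0,-0.06,-0.8],[0,0,0]],
    [[0,0,-0.8],[0,0,0]],
    [[0,0,-0.8],[0,0,0]],
    [[0,0,-0.8],[0,0,0]],
    [[0,0,-0.8],[0,0,0]],
    [[0,0,-0.7],[0,0,0]],
    [[0,0,-0.5],[0,0,0]],
    [[0,0,-0.36],[0,0,0]],
    [[0,0,0],[0,0,0]],
    [[0,0,0],[0,0,0]]
  ]
}}

```text
clock: 3.8
tcp_pos: [0.5604, -0.0843, 0.1137]
eef_rot: [[0.001, 1.0, -0.03], [-0.0, -0.03, -1.0], [-1.0, 0.001, 0.0]]
force: [1.0, -0.0, 1.0]
grip_width: 1.0
```

Request:
{"api": "step_arm", "payload": {
  "targets": [
    [[0,0,0],[0,0,0]],
    [[0,0,0],[0,0,0]],
    [[0,0,0],[0,0,0]],
    [[0,0,0],[0,0,0]],
    [[0,0,0],[0,0,0]],
    [[0,0,0],[0,0,0]],
    [[0,0,0],[0,0,0]],
    [[0,0,0],[0,0,0]],
    [[0,0,0],[0,0,0]],
    [[0,0,0],[0,0,0]]
  ],
  "jaw": -1
}}

```text
clock: 4.8
tcp_pos: [0.5601, -0.0842, 0.1137]
eef_rot: [[-0.0, 1.0, -0.03], [-0.0, -0.03, -1.0], [-1.0, -0.0, 0.0]]
force: [-2.9, -0.4, 6.1]
grip_width: 0.759
```

Request:
{"api": "step_arm", "payload": {
  "targets": [
    [[0,0,0.4],[0,0,0]],
    [[0,0,0.5],[0,0,0]],
    [[0,0,0.5],[0,0,0]],
    [[0,0,0.5],[0,0,0]],
    [[0,0,0.1],[0,0,0]],
    [[0,0,0],[0,0,0]],
    [[0,0,0],[0,0,0]],
    [[0,0,0],[0,0,0]],
    [[0,0,0],[0,0,0]],
    [[0,0,0],[0,0,0]]
  ]
}}

```text
clock: 5.8
tcp_pos: [0.5598, -0.0841, 0.1627]
eef_rot: [[-0.001, 1.0, -0.03], [0.0, -0.03, -1.0], [-1.0, -0.001, -0.0]]
force: [-0.3, 0.0, -1.3]
grip_width: 0.764
```

Request:
{"api": "step_arm", "payload": {
  "targets": [
    [[0.06,0.5,0],[0,0,0]],
    [[0.06,0.75,0],[0,0,0]],
    [[0.06,0.8,0],[0,0,0]],
    [[0.06,0.8,0],[0,0,0]],
    [[0.06,0.8,0],[0,0,0]],
    [[0.06,0.8,0],[0,0,0]],
    [[0.06,0.8,0],[0,0,0]],
    [[0.06,0.75,0],[0,0,0]],
    [[0.06,0.5,0],[0,0,0]],
    [[0.06,0.26,0],[0,0,0]]
  ]
}}

```text
clock: 6.8
tcp_pos: [0.5749, 0.0864, 0.1632]
eef_rot: [[-0.0, 1.0, -0.028], [0.0, -0.028, -1.0], [-1.0, -0.0, -0.0]]
force: [0.2, -0.9, -1.3]
grip_width: 0.763
```

Request:
{"api": "step_arm", "payload": {
  "targets": [
    [[0,0,-0.4],[0,0,0]],
    [[0,0,-0.5],[0,0,0]],
    [[0,0,-0.5],[0,0,0]],
    [[0,0,-0.4],[0,0,0]],
    [[0,0,-0.3],[0,0,0]],
    [[0,0,-0.2],[0,0,0]],
    [[0,0,-0.15],[0,0,0]],
    [[0,0,-0.12],[0,0,0]],
    [[0,0,0],[0,0,0]],
    [[0,0,0],[0,0,0]]
  ]
}}

```text
clock: 7.8
tcp_pos: [0.5753, 0.0849, 0.0993]
eef_rot: [[0.001, 1.0, -0.03], [-0.0, -0.03, -1.0], [-1.0, 0.001, -0.0]]
force: [0.8, 0.1, -2.2]
grip_width: 0.765
```

Request:
{"api": "step_arm", "payload": {
  "targets": [
    [[0,0,-0.05],[0,0,0]],
    [[0,0,0],[0,0,0]],
    [[0,0,0],[0,0,0]],
    [[0,0,0],[0,0,0]],
    [[0,0,0],[0,0,0]],
    [[0,0,0],[0,0,0]],
    [[0,0,0],[0,0,0]],
    [[0,0,0],[0,0,0]],
    [[0,0,0],[0,0,0]],
    [[0,0,0],[0,0,0]]
  ],
  "jaw": 1
}}

```text
clock: 8.8
tcp_pos: [0.5751, 0.0848, 0.0977]
eef_rot: [[0.0, 1.0, -0.03], [-0.0, -0.03, -1.0], [-1.0, 0.0, 0.0]]
force: [0.5, 0.3, 0.1]
grip_width: 1.001
```

Request:
{"api": "step_arm", "payload": {
  "targets": [
    [[0,0,0.4],[0,0,0]],
    [[0,0,0.6],[0,0,0]],
    [[0,0,0.8],[0,0,0]],
    [[0,0,0.8],[0,0,0]],
    [[0,0,0.8],[0,0,0]],
    [[0,0,0.8],[0,0,0]],
    [[0,0,0.8],[0,0,0]],
    [[0,0,0.8],[0,0,0]],
    [[0,0,0.4],[0,0,0]],
    [[0,0,0],[0,0,0]]
  ]
}}

```text
clock: 9.8
tcp_pos: [0.5762, 0.0849, 0.2557]
eef_rot: [[0.005, 1.0, -0.03], [0.0, -0.03, -1.0], [-1.0, 0.005, -0.0]]
force: [-0.5, 0.4, 0.2]
grip_width: 0.999
```

```bash
cat >> h.py <<'E'
def survey(n,names=("mould_1","bisque_cup"),fn=None):
    f=grab_frame(n); P=world(f)
    if fn: save(f,fn)
    for t in names:
        for d in masks_of(t,f):
            if d["conf"]<.4: continue
            m=d["pixels"];q=P[m];q=q[~np.isnan(q[:,0])];zt=np.percentile(q[:,2],95)
            h=q[abs(q[:,2]-zt)<.006]
            c,wh,a=cv2.minAreaRect(h[:,:2].astype(np.float32))
            print(n,t,round(d["conf"],2),np.round(d["point"]),"top z",round(zt,3),"rect",np.round(c,4),np.round(wh,3),round(a,1),"col",f["image"][m].mean(0).round())
    return f,P
E
python3 -c "
from h import *
survey('top',fn='top1.png');survey('side',fn='side1.png');print(state()['tcp_pos'])"
```

```text
top mould_1 0.74 [158. 224.] top z 0.103 rect [0.4631 0.3781] [0.061 0.07 ] 49.0 col [192. 188. 176.]
top mould_1 0.54 [199. 171.] top z 0.104 rect [0.6358 0.2492] [0.023 0.059] 88.0 col [208. 198.  88.]
top bisque_cup 0.69 [365. 243.] top z 0.061 rect [ 0.3969 -0.3099] [0.057 0.066] 15.6 col [180. 163.  58.]
top bisque_cup 0.67 [357. 189.] top z 0.061 rect [ 0.5836 -0.297 ] [0.064 0.065] 1.0 col [171. 154.  55.]
side mould_1 0.98 [290. 248.] top z 0.103 rect [0.4757 0.2468] [0.061 0.167] 12.1 col [156. 152. 142.]
side mould_1 0.9 [302. 302.] top z 0.102 rect [0.4641 0.3753] [0.066 0.071] 50.0 col [159. 156. 146.]
side mould_1 0.7 [227. 253.] top z 0.103 rect [0.6348 0.2219] [0.076 0.06 ] 83.6 col [162. 148.  85.]
side bisque_cup 0.93 [256. 225.] top z 0.063 rect [0.5775 0.086 ] [0.065 0.071] 0.6 col [133. 120. 111.]
[0.57443884 0.08484368 0.25139493]
```

```bash
cat >> h.py <<'E'
def tops(n,cs,z0=.1,r=.075):
    f=grab_frame(n);q=world(f).reshape(-1,3);q=q[~np.isnan(q[:,0])]
    for c in cs:
        h=q[(abs(q[:,2]-z0)<.006)&(np.hypot(q[:,0]-c[0],q[:,1]-c[1])<r)]
        k=np.median(h,0);h=h[np.hypot(h[:,0]-k[0],h[:,1]-k[1])<.06]
        R=cv2.minAreaRect(h[:,:2].astype(np.float32));print(n,len(h),k.round(3),np.round(R[0],4),np.round(R[1],3),round(R[2],1))
    return f
E
python3 -c "
from h import *
tops('side',((.475,.19),(.463,.377)));tops('top',((.475,.19),(.463,.377)))"
```

```text
side 471 [0.486 0.206 0.101] [0.4853 0.2029] [0.062 0.075] 12.9
side 664 [0.464 0.379 0.101] [0.4645 0.3761] [0.065 0.073] 48.6
top 22 [0.509 0.184 0.1  ] [0.5089 0.2102] [0.015 0.067] 6.4
top 336 [0.463 0.378 0.1  ] [0.4635 0.3786] [0.061 0.07 ] 49.3
```

Request:
{"api": "step_arm", "payload": {
  "targets": [
    [[-0.52,0.69,0],[0,0,0.3]],
    [[-0.52,0.69,0],[0,0,0.3]],
    [[-0.52,0.69,0],[0,0,0.3]],
    [[-0.52,0.69,0],[0,0,0.3]],
    [[-0.52,0.69,0],[0,0,0.3]],
    [[-0.52,0.69,0],[0,0,0.3]],
    [[-0.52,0.7,0],[0,0,0.24]],
    [[0,0,-0.3],[0,0,0]],
    [[0,0,-0.6],[0,0,0]],
    [[0,0,-0.8],[0,0,0]]
  ]
}}

```text
clock: 11.2
tcp_pos: [0.4848, 0.2054, 0.2095]
eef_rot: [[0.002, 0.977, 0.213], [-0.0, 0.213, -0.977], [-1.0, 0.001, 0.0]]
force: [-0.6, 0.3, -0.4]
grip_width: 1.0
```

Request:
{"api": "step_arm", "payload": {
  "targets": [
    [[0,0,-0.8],[0,0,0]],
    [[0,0,-0.8],[0,0,0]],
    [[0,0,-0.8],[0,0,0]],
    [[0,0,-0.7],[0,0,0]],
    [[0,0,-0.4],[0,0,0]],
    [[0,0,-0.26],[0,0,0]],
    [[0,0,0],[0,0,0]],
    [[0,0,0],[0,0,0]],
    [[0,0,0],[0,0,0]],
    [[0,0,0],[0,0,0]]
  ]
}}

```text
clock: 12.2
tcp_pos: [0.4846, 0.206, 0.1171]
eef_rot: [[0.002, 0.977, 0.214], [0.0, 0.214, -0.977], [-1.0, 0.002, -0.0]]
force: [-0.3, 0.2, 0.0]
grip_width: 1.004
```

Request:
{"api": "step_arm", "payload": {
  "targets": [
    [[0,0,0],[0,0,0]],
    [[0,0,0],[0,0,0]],
    [[0,0,0],[0,0,0]],
    [[0,0,0],[0,0,0]],
    [[0,0,0],[0,0,0]],
    [[0,0,0],[0,0,0]],
    [[0,0,0],[0,0,0]],
    [[0,0,0],[0,0,0]],
    [[0,0,0],[0,0,0]],
    [[0,0,0],[0,0,0]]
  ],
  "jaw": -1
}}

```text
clock: 13.2
tcp_pos: [0.4826, 0.2057, 0.116]
eef_rot: [[-0.004, 0.977, 0.214], [-0.001, 0.214, -0.977], [-1.0, -0.004, -0.0]]
force: [-6.0, -0.1, 5.4]
grip_width: 0.686
```

Request:
{"api": "step_arm", "payload": {
  "targets": [
    [[0,0,0.1],[0,0,0]],
    [[0,0,0.3],[0,0,0]],
    [[0,0,0.3],[0,0,0]],
    [[0,0,0.3],[0,0,0]],
    [[0,0,0.1],[0,0,0]],
    [[0,0,0],[0,0,0]],
    [[0,0,0],[0,0,0]],
    [[0,0,0],[0,0,0]],
    [[0,0,0],[0,0,0]],
    [[0,0,0],[0,0,0]]
  ]
}}

```text
clock: 14.2
tcp_pos: [0.4839, 0.2058, 0.1434]
eef_rot: [[-0.001, 0.977, 0.214], [-0.0, 0.214, -0.977], [-1.0, -0.001, 0.0]]
force: [1.0, 0.2, -6.2]
grip_width: 0.682
```

```bash
python3 -c "
from h import *
f=grab_frame('side');save(f,'g1.png');cv2.imwrite('pics/g1c.png',cv2.resize(cv2.imread('pics/g1.png')[150:350,170:400],None,fx=3,fy=3))
q=world(f).reshape(-1,3);q=q[~np.isnan(q[:,0])]
h=q[(q[:,2]>.03)&(q[:,2]<.11)&(np.hypot(q[:,0]-.484,q[:,1]-.206)<.055)&(q[:,1]>.22)]
print(len(h),np.polyfit(h[:,0],h[:,1],1),np.percentile(h,[2,50,98],axis=0).round(3).tolist())
"
```

```text
670 [0.03053297 0.22009581] [[0.453, 0.221, 0.033], [0.486, 0.236, 0.073], [0.521, 0.243, 0.109]]
```

View pics/g1c.png

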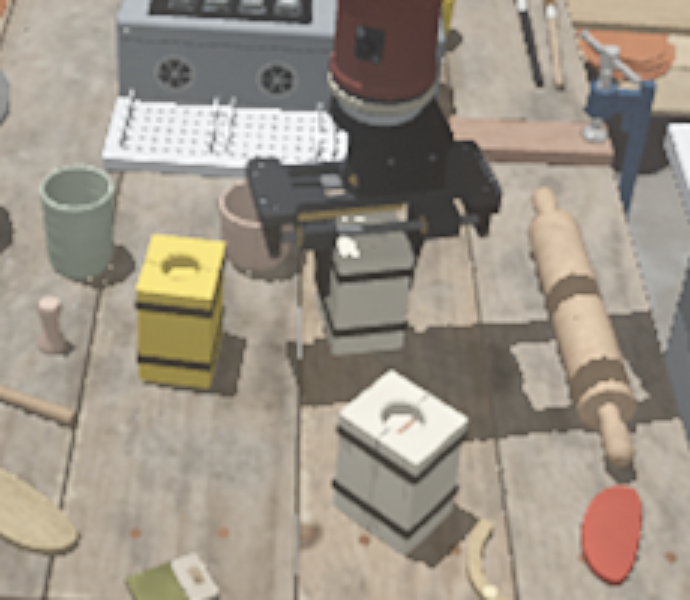

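Request:
{"api": "step_arm", "payload": {
  "targets": [
    [[-0.09,-0.4,0],[0,0,-0.2]],
    [[-0.09,-0.6,0],[0,0,-0.23]],
    [[-0.12,-0.7,0],[0,0,-0.23]],
    [[-0.12,-0.8,0],[0,0,-0.23]],
    [[-0.12,-0.8,0],[0,0,-0.23]],
    [[-0.12,-0.8,0],[0,0,-0.23]],
    [[-0.09,-0.7,0],[0,0,-0.23]],
    [[-0.09,-0.6,0],[0,0,-0.23]],
    [[-0.08,-0.44,0],[0,0,-0.23]],
    [[0,0,0],[0,0,0]]
  ]
}}

```text
clock: 15.25
tcp_pos: [0.4606, 0.0582, 0.1437]
eef_rot: [[-0.0, 0.999, -0.033], [-0.0, -0.033, -0.999], [-1.0, -0.0, 0.0]]
force: [-0.3, 0.0, -5.8]
grip_width: 0.685
```

```bash
cat >> h.py <<'E'
def face(half=.03):
    s=state();t=np.array(s["tcp_pos"]);R=np.array(s["eef_rot"]);a=R[:,1];n=np.array([-a[1],a[0],0])
    f=grab_frame('side');q=world(f).reshape(-1,3);q=q[~np.isnan(q[:,0])]
    d=q-t; u=d@a; v=d@n
    m=(abs(u)<.045)&(v>.02)&(v<.06)&(q[:,2]>.01)&(q[:,2]<t[2]-.02)
    h=np.c_[u,v,q[:,2]][m]
    k=h[(abs(h[:,0])<.025)&(h[:,1]<.05)]
    print("tcp",t.round(4),"n",len(h),"u",np.percentile(h[:,0],[2,98]).round(3),"v",np.percentile(k[:,1],[10,25,50,75,90]).round(4),"zmin",np.percentile(k[:,2],[1,99]).round(3),"slope v/u",np.polyfit(k[:,0],k[:,1],1)[0].round(3),"v/z",np.polyfit(k[:,2],k[:,1],1)[0].round(3))
E
python3 -c "
from h import *
face()"
```

```text
tcp [0.4606 0.0582 0.1437] n 640 u [-0.025  0.033] v [0.0279 0.0293 0.0309 0.0323 0.0336] zmin [0.031 0.123] slope v/u 0.006 v/z 0.002
```

Request:
{"api": "step_arm", "payload": {
  "targets": [
    [[0,-0.4,0],[0,0,0]],
    [[0,-0.4,0],[0,0,0]],
    [[0,-0.4,0],[0,0,0]],
    [[0,-0.2,-0.1],[0,0,0]],
    [[0,0,-0.3],[0,0,0]],
    [[0,0,-0.3],[0,0,0]],
    [[0,0,-0.2],[0,0,0]],
    [[0,0,-0.12],[0,0,0]],
    [[0,0,0],[0,0,0]],
    [[0,0,0],[0,0,0]]
  ]
}}

```text
clock: 16.3
tcp_pos: [0.4611, 0.025, 0.1182]
eef_rot: [[-0.0, 1.0, -0.029], [0.0, -0.029, -1.0], [-1.0, -0.0, -0.0]]
force: [0.6, 0.1, -5.4]
grip_width: 0.688
```

Request:
{"api": "step_arm", "payload": {
  "targets": [
    [[0,0,0],[0,0,0]],
    [[0,-0.04,0],[0,0,0]],
    [[0,-0.04,0],[0,0,0]],
    [[0,-0.04,0],[0,0,0]],
    [[0,-0.04,0],[0,0,0]],
    [[0,0,0],[0,0,0]],
    [[0,0,0],[0,0,0]],
    [[0,0,0],[0,0,0]],
    [[0,0,0],[0,0,0]],
    [[0,0,0],[0,0,0]]
  ]
}}

```text
clock: 17.3
tcp_pos: [0.461, 0.0209, 0.1182]
eef_rot: [[-0.0, 1.0, -0.03], [0.0, -0.03, -1.0], [-1.0, -0.0, -0.0]]
force: [-0.6, -0.8, -5.9]
grip_width: 0.689
```

Request:
{"api": "step_arm", "payload": {
  "targets": [
    [[0,-0.04,0],[0,0,0]],
    [[0,-0.04,0],[0,0,0]],
    [[0,-0.04,0],[0,0,0]],
    [[0,-0.04,0],[0,0,0]],
    [[0,0,0],[0,0,0]],
    [[0,0,0],[0,0,0]],
    [[0,0,0],[0,0,0]],
    [[0,0,0],[0,0,0]],
    [[0,0,0],[0,0,0]],
    [[0,0,0],[0,0,0]]
  ]
}}

```text
clock: 18.3
tcp_pos: [0.461, 0.0169, 0.1182]
eef_rot: [[-0.0, 1.0, -0.03], [0.0, -0.03, -1.0], [-1.0, -0.0, -0.0]]
force: [-0.3, 0.8, -6.1]
grip_width: 0.687
```

```bash
python3 -c "
from h import *
face()
f=grab_frame('top');q=world(f).reshape(-1,3);q=q[~np.isnan(q[:,0])]
for x in (.42,.47,.52,.6,.65,.7):
    h=q[(abs(q[:,0]-x)<.02)&(q[:,2]>.009)&(q[:,2]<.022)&(abs(q[:,1])<.12)]
    print(x,len(h),np.percentile(h[:,1],[50,97,99.5]).round(4) if len(h) else '')
"
```

```text
tcp [0.461  0.0169 0.1182] n 558 u [-0.025  0.033] v [0.0285 0.0296 0.0311 0.0327 0.0343] zmin [0.011 0.097] slope v/u 0.002 v/z 0.003
0.42 205 [-0.088  -0.022  -0.0218]
0.47 166 [-0.0953 -0.0708 -0.0705]
0.52 105 [-0.099  -0.078  -0.0778]
0.6 305 [-0.0639  0.1041  0.1117]
0.65 276 [-0.0731 -0.0281 -0.0279]
0.7 258 [-0.0715  0.0832  0.1097]
```

Request:
{"api": "step_arm", "payload": {
  "targets": [
    [[0,-0.04,0],[0,0,0]],
    [[0,-0.04,0],[0,0,0]],
    [[0,-0.04,0],[0,0,0]],
    [[0,-0.04,0],[0,0,0]],
    [[0,0,0],[0,0,0]],
    [[0,0,0],[0,0,0]],
    [[0,0,0],[0,0,0]],
    [[0,0,0],[0,0,0]],
    [[0,0,0],[0,0,0]],
    [[0,0,0],[0,0,0]]
  ]
}}

```text
clock: 19.4
tcp_pos: [0.4611, 0.0142, 0.1184]
eef_rot: [[0.0, 1.0, -0.031], [0.003, -0.031, -1.0], [-1.0, 0.0, -0.003]]
force: [-0.2, 7.0, -4.1]
grip_width: 0.688
```

Request:
{"api": "step_arm", "payload": {
  "targets": [
    [[0,0.05,0],[0,0,0]],
    [[0,0,-0.04],[0,0,0]],
    [[0,0,-0.03],[0,0,0]],
    [[0,0,-0.03],[0,0,0]],
    [[0,0,0],[0,0,0]],
    [[0,0,0],[0,0,0]],
    [[0,0,0],[0,0,0]],
    [[0,0,0],[0,0,0]],
    [[0,0,0],[0,0,0]],
    [[0,0,0],[0,0,0]]
  ]
}}

```text
clock: 20.4
tcp_pos: [0.4613, 0.0145, 0.116]
eef_rot: [[0.001, 1.0, -0.03], [0.001, -0.03, -1.0], [-1.0, 0.001, -0.001]]
force: [-0.4, 5.2, -2.5]
grip_width: 0.691
```

Request:
{"api": "step_arm", "payload": {
  "targets": [
    [[0,0,0],[0,0,0]],
    [[0,0,0],[0,0,0]],
    [[0,0,0],[0,0,0]],
    [[0,0,0],[0,0,0]],
    [[0,0,0.5],[0,0,0]],
    [[0,0,0.8],[0,0,0]],
    [[0,0,0.9],[0,0,0]],
    [[0,0,0.9],[0,0,0]],
    [[0,0,0.9],[0,0,0]],
    [[0,0,0.8],[0,0,0]]
  ],
  "jaw": 1
}}

```text
clock: 21.4
tcp_pos: [0.4613, 0.014, 0.2381]
eef_rot: [[0.002, 1.0, -0.03], [-0.0, -0.03, -1.0], [-1.0, 0.002, 0.0]]
force: [1.0, 0.4, 0.1]
grip_width: 1.0
```

Request:
{"api": "step_arm", "payload": {
  "targets": [
    [[0,0.8,0],[0,0,0]],
    [[0,0.9,0],[0,0,0]],
    [[0,0.7,0],[0,0,0]],
    [[0,0.02,-0.3],[0,0,0]],
    [[0,0,-0.6],[0,0,0]],
    [[0,0,-0.8],[0,0,0]],
    [[0,0,-0.8],[0,0,0]],
    [[0,0,-0.5],[0,0,0]],
    [[0,0,-0.24],[0,0,0]],
    [[0,0,0],[0,0,0]]
  ],
  "jaw": -1
}}

```text
clock: 22.4
tcp_pos: [0.4607, 0.0743, 0.1542]
eef_rot: [[-0.001, 1.0, -0.03], [-0.0, -0.03, -1.0], [-1.0, -0.001, 0.0]]
force: [-0.5, -1.0, 0.4]
grip_width: 0.172
```

```bash
python3 -c "
from h import *
tops('side',((.461,.0145),),r=.05);tops('top',((.461,.0145),),r=.05)
f=grab_frame('side');save(f,'p1.png');cv2.imwrite('pics/p1c.png',cv2.resize(cv2.imread('pics/p1.png')[130:270,190:370],None,fx=3.5,fy=3.5))
print(state()['tcp_pos'],state()['grip_width'])
"
```

```text
side 92 [0.462 0.035 0.101] [0.4663 0.0148] [0.059 0.07 ] 0.5
top 162 [ 0.462 -0.005  0.1  ] [0.462 0.011] [0.059 0.059] 0.5
[0.4617542  0.07449671 0.15570046] 0.05100930521912577
```

View pics/p1c.png

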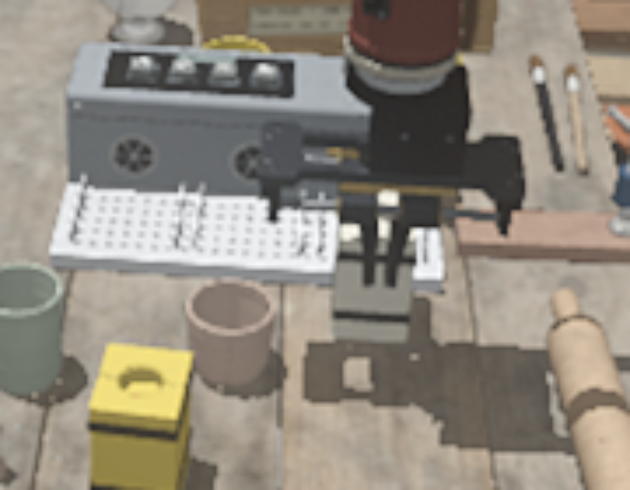

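Request:
{"api": "step_arm", "payload": {
  "targets": [
    [[-0.01,-0.35,0],[0,0,0]],
    [[-0.01,-0.25,0],[0,0,0]],
    [[-0.01,-0.262,0.222],[0,0,0]],
    [[-0.01,-0.262,0.222],[0,0,0]],
    [[-0.01,-0.294,0.174],[0,0,0]],
    [[-0.01,-0.294,0.174],[0,0,0]],
    [[-0.01,-0.322,0.12],[0,0,0]],
    [[-0.01,-0.322,0.12],[0,0,0]],
    [[-0.01,-0.336,0.062],[0,0,0]],
    [[-0.01,-0.336,0.062],[0,0,0]]
  ]
}}

```text
clock: 23.55
tcp_pos: [0.4585, -0.002, 0.1838]
eef_rot: [[0.0, 1.0, -0.03], [-0.0, -0.03, -1.0], [-1.0, 0.0, 0.0]]
force: [-0.0, 0.7, 0.1]
grip_width: 0.001
```

Request:
{"api": "step_arm", "payload": {
  "targets": [
    [[-0.01,-0.344,0.002],[0,0,0]],
    [[-0.01,-0.344,0.002],[0,0,0]],
    [[-0.01,-0.338,-0.058],[0,0,0]],
    [[-0.01,-0.338,-0.058],[0,0,0]],
    [[-0.01,-0.322,-0.114],[0,0,0]],
    [[-0.01,-0.322,-0.114],[0,0,0]],
    [[-0.01,-0.3,-0.17],[0,0,0]],
    [[0,0,0],[0,0,0]],
    [[0,0,0],[0,0,0]],
    [[0,0,0],[0,0,0]]
  ]
}}

```text
clock: 24.55
tcp_pos: [0.4568, -0.0586, 0.1709]
eef_rot: [[0.0, 1.0, -0.029], [0.0, -0.029, -1.0], [-1.0, 0.0, -0.0]]
force: [-0.1, 0.1, 0.5]
grip_width: 0.006
```

```bash
python3 -c "
from h import *
f=grab_frame('side');save(f,'p2.png');cv2.imwrite('pics/p2c.png',cv2.resize(cv2.imread('pics/p2.png')[130:270,190:370],None,fx=3.5,fy=3.5))
q=world(f).reshape(-1,3);q=q[~np.isnan(q[:,0])]
h=q[(q[:,2]>.03)&(q[:,2]<.09)&(abs(q[:,0]-.461)<.045)&(q[:,1]>-.1)&(q[:,1]<.06)]
print(np.percentile(h,[2,50,98],axis=0).round(3).tolist())
"
```

```text
[[0.434, -0.091, 0.032], [0.466, -0.004, 0.083], [0.494, 0.006, 0.09]]
```

View pics/p2c.png

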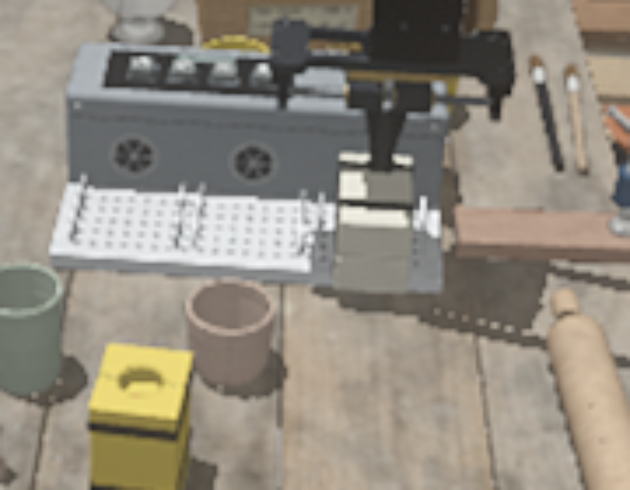

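Request:
{"api": "step_arm", "payload": {
  "targets": [
    [[0,0.2,0.5],[0,0,0]],
    [[0.02,0.5,0.26],[0,0,0]],
    [[0.02,0.8,0],[0,0,0]],
    [[0.02,0.9,0],[0,0,0]],
    [[0.02,0.8,0],[0,0,0]],
    [[0.02,0.6,0],[0,0,0]],
    [[0.02,0.35,0],[0,0,0]],
    [[0,0,-0.4],[0,0,0]],
    [[0,0,-0.8],[0,0,0]],
    [[0,0,-0.9],[0,0,0]]
  ]
}}

```text
clock: 25.6
tcp_pos: [0.4604, 0.0447, 0.1372]
eef_rot: [[0.002, 1.0, -0.029], [-0.0, -0.029, -1.0], [-1.0, 0.002, 0.0]]
force: [-0.2, 0.7, 0.0]
grip_width: 0.003
```

Request:
{"api": "step_arm", "payload": {
  "targets": [
    [[0,0,-0.8],[0,0,0]],
    [[0,0,-0.5],[0,0,0]],
    [[0,0,-0.36],[0,0,0]],
    [[0,-0.2,0],[0,0,0]],
    [[0,-0.3,0],[0,0,0]],
    [[0,-0.3,0],[0,0,0]],
    [[0,-0.2,0],[0,0,0]],
    [[0,-0.2,0],[0,0,0]],
    [[-0.01,-0.2,0],[0,0,0]],
    [[-0.01,-0.2,0],[0,0,0]]
  ]
}}

```text
clock: 26.6
tcp_pos: [0.4598, 0.0053, 0.0965]
eef_rot: [[0.001, 1.0, -0.03], [0.002, -0.03, -1.0], [-1.0, 0.001, -0.002]]
force: [0.6, 6.7, 3.1]
grip_width: 0.006
```

Request:
{"api": "step_arm", "payload": {
  "targets": [
    [[0,-0.1,0],[0,0,0]],
    [[0,-0.1,0],[0,0,0]],
    [[0,-0.1,0],[0,0,0]],
    [[0,-0.1,0],[0,0,0]],
    [[0,0,0],[0,0,0]],
    [[0,0,0],[0,0,0]],
    [[0,0,0],[0,0,0]],
    [[0,0,0],[0,0,0]],
    [[0,0,0],[0,0,0]],
    [[0,0,0],[0,0,0]]
  ]
}}

```text
clock: 27.6
tcp_pos: [0.4598, -0.0047, 0.0965]
eef_rot: [[0.001, 1.0, -0.03], [0.001, -0.03, -1.0], [-1.0, 0.001, -0.001]]
force: [-0.1, 4.4, 4.7]
grip_width: 0.002
```

Request:
{"api": "step_arm", "payload": {
  "targets": [
    [[0,-0.08,0],[0,0,0]],
    [[0,-0.08,0],[0,0,0]],
    [[0,-0.08,0],[0,0,0]],
    [[0,-0.04,0],[0,0,0]],
    [[0,-0.04,0],[0,0,0]],
    [[0,-0.04,0],[0,0,0]],
    [[0,0,0],[0,0,0]],
    [[0,0,0],[0,0,0]],
    [[0,0,0],[0,0,0]],
    [[0,0,0],[0,0,0]]
  ]
}}

```text
clock: 28.6
tcp_pos: [0.4598, -0.0134, 0.0965]
eef_rot: [[0.001, 1.0, -0.03], [0.001, -0.03, -1.0], [-1.0, 0.001, -0.001]]
force: [-0.4, 6.8, 3.6]
grip_width: 0.007
```

```bash
cat >> h.py <<'E'
O=np.array([.5665,-.0265]);DX=np.array([-.03,-.99955]);DY=np.array([.99955,-.03])
def lying(n,c):
    f=grab_frame(n);q=world(f).reshape(-1,3);q=q[~np.isnan(q[:,0])]
    e=np.c_[(q[:,:2]-O)@DX,(q[:,:2]-O)@DY,q[:,2]]
    h=e[(abs(e[:,2]-.086)<.006)&(e[:,0]>-.05)&(e[:,0]<.11)&(abs(e[:,1]-c)<.06)]
    if len(h)<30: print(n,"few",len(h));return f
    R=cv2.minAreaRect(h[:,:2].astype(np.float32));print(n,len(h),np.percentile(h,[2,50,98],axis=0).round(3).tolist(),np.round(R[0],4),np.round(R[1],3),round(R[2],1))
    b=e[(e[:,2]>.03)&(e[:,2]<.08)&(e[:,0]>-.05)&(e[:,0]<.02)&(abs(e[:,1]-c)<.04)]
    if len(b)>20: print(" base x",np.percentile(b[:,0],[10,50,90]).round(4),"y",np.percentile(b[:,1],[2,98]).round(3))
    return f
E
python3 -c "
from h import *
lying('side',-.105);lying('top',-.105)"
```

```text
side 48 [[-0.023, -0.115, 0.08], [0.102, -0.083, 0.086], [0.109, -0.05, 0.092]] [ 0.0443 -0.0861] [0.146 0.036] 17.4
 base x [-0.0211 -0.0021  0.0038] y [-0.13  -0.073]
top 107 [[0.079, -0.133, 0.082], [0.091, -0.106, 0.086], [0.101, -0.059, 0.091]] [ 0.09   -0.1062] [0.024 0.116] 0.9
```

Request:
{"api": "step_arm", "payload": {
  "targets": [
    [[0,-0.04,0],[0,0,0]],
    [[0,-0.04,0],[0,0,0]],
    [[0,-0.04,0],[0,0,0]],
    [[0,0,0],[0,0,0]],
    [[0,0,0],[0,0,0]],
    [[0,0,0],[0,0,0]],
    [[0,0,0],[0,0,0]],
    [[0,0,0],[0,0,0]],
    [[0,0,0],[0,0,0]],
    [[0,0,0],[0,0,0]]
  ]
}}

```text
clock: 29.7
tcp_pos: [0.4598, -0.0164, 0.0965]
eef_rot: [[0.001, 1.0, -0.03], [0.001, -0.03, -1.0], [-1.0, 0.001, -0.001]]
force: [-0.1, 6.6, 4.4]
grip_width: 0.004
```

Request:
{"api": "step_arm", "payload": {
  "targets": [
    [[0,-0.04,0],[0,0,0]],
    [[0,-0.04,0],[0,0,0]],
    [[0,-0.04,0],[0,0,0]],
    [[0,0,0],[0,0,0]],
    [[0,0,0],[0,0,0]],
    [[0,0,0],[0,0,0]],
    [[0,0,0],[0,0,0]],
    [[0,0,0],[0,0,0]],
    [[0,0,0],[0,0,0]],
    [[0,0,0],[0,0,0]]
  ]
}}

```text
clock: 30.7
tcp_pos: [0.4601, -0.017, 0.0966]
eef_rot: [[0.002, 1.0, -0.03], [0.006, -0.03, -1.0], [-1.0, 0.002, -0.006]]
force: [3.3, 19.8, 5.6]
grip_width: 0.007
```

Request:
{"api": "step_arm", "payload": {
  "targets": [
    [[0,0.4,0],[0,0,0]],
    [[0,0.6,0],[0,0,0]],
    [[0,0.5,0],[0,0,0]],
    [[0,0,0.87],[0,0,0]],
    [[0,0,0.87],[0,0,0]],
    [[0,0,0.87],[0,0,0]],
    [[0,0,0.87],[0,0,0]],
    [[0,0,0.87],[0,0,0]],
    [[0,0,0.87],[0,0,0]],
    [[0,0,0.87],[0,0,0]]
  ]
}}

```text
clock: 31.7
tcp_pos: [0.4591, 0.0175, 0.2489]
eef_rot: [[-0.0, 1.0, -0.029], [-0.001, -0.029, -1.0], [-1.0, -0.0, 0.001]]
force: [0.1, 0.4, 0.0]
grip_width: 0.01
```

Request:
{"api": "step_arm", "payload": {
  "targets": [
    [[0,0.95,0],[0,0,0.6]],
    [[0,0.95,0],[0,0,0.6]],
    [[0,0.95,0],[0,0,0.6]],
    [[0,0.95,0],[0,0,0.6]],
    [[0,0.95,0],[0,0,0.6]],
    [[0,0.95,0],[0,0,0.6]],
    [[0,0.95,0],[0,0,0.6]],
    [[0,0.95,0],[0,0,0.6]],
    [[0,0.95,0],[0,0,0.6]],
    [[0,0.95,0],[0,0,0.6]]
  ],
  "jaw": 1
}}

```text
clock: 32.7
tcp_pos: [0.459, 0.2559, 0.2479]
eef_rot: [[-0.0, 0.769, 0.639], [-0.001, 0.639, -0.769], [-1.0, -0.0, 0.0]]
force: [-0.3, -0.8, -0.1]
grip_width: 0.835
```

Request:
{"api": "step_arm", "payload": {
  "targets": [
    [[0.02,0.98,0],[0,0,0.274]],
    [[0.02,0.98,0],[0,0,0.274]],
    [[0.02,0.98,0],[0,0,0.274]],
    [[0.02,0.98,0],[0,0,0.274]],
    [[0.02,0.98,0],[0,0,0.274]],
    [[0,0,0],[0,0,0]],
    [[0,0,0],[0,0,0]],
    [[0,0,0],[0,0,0]],
    [[0,0,0],[0,0,0]],
    [[0,0,0],[0,0,0]]
  ]
}}

```text
clock: 33.7
tcp_pos: [0.462, 0.3767, 0.2482]
eef_rot: [[0.0, 0.657, 0.754], [-0.0, 0.754, -0.657], [-1.0, -0.0, 0.0]]
force: [-0.9, -0.2, 0.4]
grip_width: 0.999
```

```bash
python3 -c "
from h import *
lying('side',-.105);lying('top',-.105)
tops('side',((.463,.378),))
f=grab_frame('top');save(f,'t3.png');cv2.imwrite('pics/t3c.png',cv2.resize(cv2.imread('pics/t3.png')[140:270,180:370],None,fx=4,fy=4))
s=state();print(s['tcp_pos'],s['eef_rot'][:2])"
```

```text
side 242 [[0.002, -0.098, 0.08], [0.061, -0.083, 0.087], [0.108, -0.05, 0.091]] [ 0.0542 -0.0745] [0.111 0.054] 0.5
 base x [0.0021 0.0053 0.0084] y [-0.11  -0.072]
top 560 [[0.003, -0.132, 0.082], [0.052, -0.103, 0.086], [0.101, -0.074, 0.091]] [ 0.0514 -0.1051] [0.1   0.113] 0.5
side 671 [0.464 0.378 0.101] [0.4647 0.3754] [0.063 0.073] 49.5
[0.46193416 0.37714577 0.24825349] [[ 1.53179884e-04  6.56796214e-01  7.54068107e-01]
 [ 3.54931524e-05  7.54068111e-01 -6.56796226e-01]]
```

View pics/t3c.png

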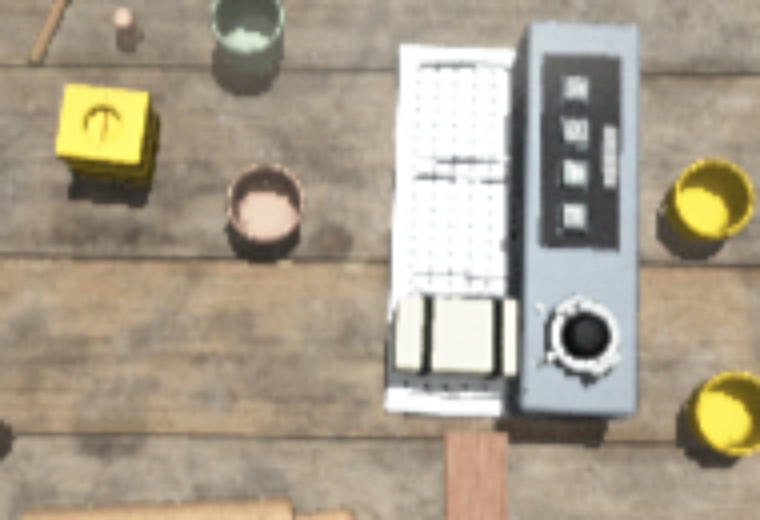

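Request:
{"api": "step_arm", "payload": {
  "targets": [
    [[0.02,0.03,-0.6],[0,0,0]],
    [[0,0,-0.8],[0,0,0]],
    [[0,0,-0.8],[0,0,0]],
    [[0,0,-0.8],[0,0,0]],
    [[0,0,-0.8],[0,0,0]],
    [[0,0,-0.7],[0,0,0]],
    [[0,0,-0.5],[0,0,0]],
    [[0,0,-0.33],[0,0,0]],
    [[0,0,0],[0,0,0]],
    [[0,0,0],[0,0,0]]
  ]
}}

```text
clock: 34.9
tcp_pos: [0.4626, 0.3784, 0.1153]
eef_rot: [[0.001, 0.656, 0.754], [0.0, 0.754, -0.656], [-1.0, 0.001, 0.0]]
force: [0.5, -0.1, 0.1]
grip_width: 1.002
```

Request:
{"api": "step_arm", "payload": {
  "targets": [
    [[0,0,0],[0,0,0]],
    [[0,0,0],[0,0,0]],
    [[0,0,0],[0,0,0]],
    [[0,0,0],[0,0,0]],
    [[0,0,0],[0,0,0]],
    [[0,0,0],[0,0,0]],
    [[0,0,0],[0,0,0]],
    [[0,0,0],[0,0,0]],
    [[0,0,0],[0,0,0]],
    [[0,0,0],[0,0,0]]
  ],
  "jaw": -1
}}

```text
clock: 35.9
tcp_pos: [0.4612, 0.3771, 0.115]
eef_rot: [[-0.003, 0.656, 0.755], [-0.003, 0.755, -0.656], [-1.0, -0.004, -0.0]]
force: [-4.7, -5.4, 6.0]
grip_width: 0.69
```

Request:
{"api": "step_arm", "payload": {
  "targets": [
    [[0,0,0.2],[0,0,0]],
    [[0,0,0.4],[0,0,0]],
    [[0,0,0.6],[0,0,0]],
    [[0,0,0.7],[0,0,0]],
    [[0,0,0.8],[0,0,0]],
    [[0,0,0.8],[0,0,0]],
    [[0,0,0.8],[0,0,0]],
    [[0,0,0.7],[0,0,0]],
    [[0,0,0.4],[0,0,0]],
    [[0,0,0],[0,0,0]]
  ]
}}

```text
clock: 36.9
tcp_pos: [0.4632, 0.3788, 0.2526]
eef_rot: [[0.004, 0.656, 0.754], [0.002, 0.754, -0.656], [-1.0, 0.004, 0.001]]
force: [0.4, 0.5, -7.3]
grip_width: 0.688
```

Request:
{"api": "step_arm", "payload": {
  "targets": [
    [[0.3,-0.5,0],[0,0,-0.4]],
    [[0.5,-0.75,0],[0,0,-0.5]],
    [[0.555,-0.85,0],[0,0,-0.5]],
    [[0.555,-0.85,0],[0,0,-0.5]],
    [[0.555,-0.85,0],[0,0,-0.5]],
    [[0.555,-0.85,0],[0,0,-0.5]],
    [[0.555,-0.85,0],[0,0,-0.5]],
    [[0.555,-0.85,0],[0,0,-0.5]],
    [[0.555,-0.85,0],[0,0,-0.5]],
    [[0.555,-0.85,0],[0,0,-0.5]]
  ]
}}

```text
clock: 37.9
tcp_pos: [0.5932, 0.1751, 0.2481]
eef_rot: [[-0.003, 0.966, 0.259], [-0.001, 0.259, -0.966], [-1.0, -0.003, 0.0]]
force: [-0.5, -0.1, -5.6]
grip_width: 0.692
```

Request:
{"api": "step_arm", "payload": {
  "targets": [
    [[0.555,-0.85,0],[0,0,-0.5]],
    [[0.555,-0.85,0],[0,0,-0.5]],
    [[0.555,-0.85,0],[0,0,-0.5]],
    [[0.555,-0.85,0],[0,0,-0.5]],
    [[0.55,-0.8,0],[0,0,-0.47]],
    [[0.3,-0.5,0],[0,0,0]],
    [[0.055,0,-0.5],[0,0,0]],
    [[0,0,-0.8],[0,0,0]],
    [[0,0,-0.8],[0,0,0]],
    [[0,0,-0.5],[0,0,0]]
  ]
}}

```text
clock: 38.9
tcp_pos: [0.6693, 0.0604, 0.1812]
eef_rot: [[-0.005, 1.0, -0.028], [0.001, -0.028, -1.0], [-1.0, -0.005, -0.0]]
force: [-0.6, -0.2, -7.0]
grip_width: 0.688
```

Request:
{"api": "step_arm", "payload": {
  "targets": [
    [[0,0,-0.5],[0,0,0]],
    [[0,0,-0.5],[0,0,0]],
    [[0,0,-0.5],[0,0,0]],
    [[0,0,-0.25],[0,0,0]],
    [[0,0,0],[0,0,0]],
    [[0,0,0],[0,0,0]],
    [[0,0,0],[0,0,0]],
    [[0,0,0],[0,0,0]],
    [[0,0,0],[0,0,0]],
    [[0,0,0],[0,0,0]]
  ]
}}

```text
clock: 39.9
tcp_pos: [0.6716, 0.0595, 0.1415]
eef_rot: [[0.001, 1.0, -0.03], [-0.0, -0.03, -1.0], [-1.0, 0.001, 0.0]]
force: [0.0, -0.3, -5.8]
grip_width: 0.684
```

```bash
python3 -c "
from h import *
face()"
```

```text
tcp [0.6716 0.0595 0.1415] n 696 u [-0.026  0.038] v [0.0309 0.032  0.0334 0.035  0.036 ] zmin [0.03  0.121] slope v/u 0.012 v/z 0.007
```

Request:
{"api": "step_arm", "payload": {
  "targets": [
    [[0,-0.4,0],[0,0,0]],
    [[0,-0.4,0],[0,0,0]],
    [[0,-0.4,0],[0,0,0]],
    [[0,-0.4,0],[0,0,0]],
    [[0,-0.38,-0.1],[0,0,0]],
    [[0,0,-0.3],[0,0,0]],
    [[0,0,-0.3],[0,0,0]],
    [[0,0,-0.28],[0,0,0]],
    [[0,0,0],[0,0,0]],
    [[0,0,0],[0,0,0]]
  ]
}}

```text
clock: 40.95
tcp_pos: [0.6711, 0.0105, 0.116]
eef_rot: [[-0.001, 1.0, -0.029], [0.0, -0.029, -1.0], [-1.0, -0.001, -0.0]]
force: [0.0, 0.1, -6.5]
grip_width: 0.689
```

Request:
{"api": "step_arm", "payload": {
  "targets": [
    [[0,-0.04,0],[0,0,0]],
    [[0,-0.04,0],[0,0,0]],
    [[0,-0.04,0],[0,0,0]],
    [[0,-0.04,0],[0,0,0]],
    [[0,-0.04,0],[0,0,0]],
    [[0,0,0],[0,0,0]],
    [[0,0,0],[0,0,0]],
    [[0,0,0],[0,0,0]],
    [[0,0,0],[0,0,0]],
    [[0,0,0],[0,0,0]]
  ]
}}

```text
clock: 41.95
tcp_pos: [0.6714, 0.005, 0.1166]
eef_rot: [[0.0, 1.0, -0.03], [-0.0, -0.03, -1.0], [-1.0, 0.0, 0.0]]
force: [-0.6, -0.5, -7.5]
grip_width: 0.689
```

Request:
{"api": "step_arm", "payload": {
  "targets": [
    [[0,-0.04,0],[0,0,0]],
    [[0,-0.04,0],[0,0,0]],
    [[0,-0.04,0],[0,0,0]],
    [[0,0,0],[0,0,0]],
    [[0,0,0],[0,0,0]],
    [[0,0,0],[0,0,0]],
    [[0,0,0],[0,0,0]],
    [[0,0,0],[0,0,0]],
    [[0,0,0],[0,0,0]],
    [[0,0,0],[0,0,0]]
  ]
}}

```text
clock: 42.95
tcp_pos: [0.6714, 0.0043, 0.1168]
eef_rot: [[0.0, 1.0, -0.03], [0.004, -0.03, -1.0], [-1.0, 0.0, -0.004]]
force: [-0.3, 8.3, -3.7]
grip_width: 0.685
```

Request:
{"api": "step_arm", "payload": {
  "targets": [
    [[0,0.08,0],[0,0,0]],
    [[0,0,-0.03],[0,0,0]],
    [[0,0,-0.02],[0,0,0]],
    [[0,0,-0.02],[0,0,0]],
    [[0,0,0],[0,0,0]],
    [[0,0,0],[0,0,0]],
    [[0,0,0],[0,0,0]],
    [[0,0,0],[0,0,0]],
    [[0,0,0],[0,0,0]],
    [[0,0,0],[0,0,0]]
  ]
}}

```text
clock: 43.95
tcp_pos: [0.6717, 0.0046, 0.1154]
eef_rot: [[0.001, 1.0, -0.03], [0.001, -0.03, -1.0], [-1.0, 0.001, -0.001]]
force: [-0.6, 6.5, -3.1]
grip_width: 0.689
```

Request:
{"api": "step_arm", "payload": {
  "targets": [
    [[0,0,0],[0,0,0]],
    [[0,0,0],[0,0,0]],
    [[0,0,0],[0,0,0]],
    [[0,0,0],[0,0,0]],
    [[0,0,0.5],[0,0,0]],
    [[0,0,0.8],[0,0,0]],
    [[0,0,0.9],[0,0,0]],
    [[0,0,0.9],[0,0,0]],
    [[0,0,0.9],[0,0,0]],
    [[0,0,0.8],[0,0,0]]
  ],
  "jaw": 1
}}

```text
clock: 44.95
tcp_pos: [0.6718, 0.0038, 0.2375]
eef_rot: [[0.002, 1.0, -0.03], [-0.0, -0.03, -1.0], [-1.0, 0.002, 0.0]]
force: [-0.2, -0.5, 0.2]
grip_width: 1.001
```

Request:
{"api": "step_arm", "payload": {
  "targets": [
    [[0,0.8,0],[0,0,0]],
    [[0,0.9,0],[0,0,0]],
    [[0,0.7,0],[0,0,0]],
    [[0,0.1,-0.3],[0,0,0]],
    [[0,0,-0.6],[0,0,0]],
    [[0,0,-0.8],[0,0,0]],
    [[0,0,-0.8],[0,0,0]],
    [[0,0,-0.5],[0,0,0]],
    [[0,0,-0.24],[0,0,0]],
    [[0,0,0],[0,0,0]]
  ],
  "jaw": -1
}}

```text
clock: 45.95
tcp_pos: [0.6707, 0.066, 0.1522]
eef_rot: [[-0.003, 1.0, -0.03], [-0.0, -0.03, -1.0], [-1.0, -0.003, 0.0]]
force: [-0.8, 0.2, 0.2]
grip_width: 0.174
```

```bash
python3 -c "
from h import *
tops('side',((.671,.004),),r=.05);tops('top',((.671,.004),),r=.05)
s=state();print(s['tcp_pos'],s['grip_width'])
"
```

```text
side 85 [0.678 0.03  0.1  ] [0.6732 0.008 ] [0.069 0.059] 83.4
top 149 [ 0.676 -0.011  0.1  ] [0.6741 0.0061] [0.065 0.061] 85.2
[0.6718635  0.06622778 0.1544381 ] 0.07984571291207024
```

Request:
{"api": "step_arm", "payload": {
  "targets": [
    [[-0.01,-0.35,0],[0,0,0]],
    [[-0.01,-0.25,0],[0,0,0]],
    [[-0.01,-0.262,0.222],[0,0,0]],
    [[-0.01,-0.262,0.222],[0,0,0]],
    [[-0.01,-0.294,0.174],[0,0,0]],
    [[-0.01,-0.294,0.174],[0,0,0]],
    [[-0.01,-0.322,0.12],[0,0,0]],
    [[-0.01,-0.322,0.12],[0,0,0]],
    [[-0.01,-0.336,0.062],[0,0,0]],
    [[-0.01,-0.336,0.062],[0,0,0]]
  ]
}}

```text
clock: 47.05
tcp_pos: [0.6689, -0.0102, 0.1829]
eef_rot: [[-0.0, 1.0, -0.03], [-0.0, -0.03, -1.0], [-1.0, -0.0, 0.0]]
force: [-0.3, -0.1, -0.5]
grip_width: 0.001
```

Request:
{"api": "step_arm", "payload": {
  "targets": [
    [[-0.01,-0.344,0.002],[0,0,0]],
    [[-0.01,-0.344,0.002],[0,0,0]],
    [[-0.01,-0.338,-0.058],[0,0,0]],
    [[-0.01,-0.338,-0.058],[0,0,0]],
    [[-0.01,-0.322,-0.114],[0,0,0]],
    [[-0.01,-0.322,-0.114],[0,0,0]],
    [[-0.01,-0.3,-0.17],[0,0,0]],
    [[0,0,0],[0,0,0]],
    [[0,0,0],[0,0,0]],
    [[0,0,0],[0,0,0]]
  ]
}}

```text
clock: 48.05
tcp_pos: [0.6673, -0.0667, 0.1701]
eef_rot: [[0.0, 1.0, -0.029], [0.0, -0.029, -1.0], [-1.0, 0.0, -0.0]]
force: [-0.3, -1.0, -0.3]
grip_width: 0.009
```

```bash
python3 -c "
from h import *
f=lying('side',.105)
save(f,'p4.png');cv2.imwrite('pics/p4c.png',cv2.resize(cv2.imread('pics/p4.png')[130:270,170:350],None,fx=3.5,fy=3.5))"
```

```text
side 512 [[-0.026, 0.055, 0.081], [0.028, 0.105, 0.087], [0.109, 0.15, 0.091]] [0.0407 0.104 ] [0.138 0.116] 0.2
 base x [-0.027  -0.0243 -0.0205] y [0.078 0.136]
```

View pics/p4c.png

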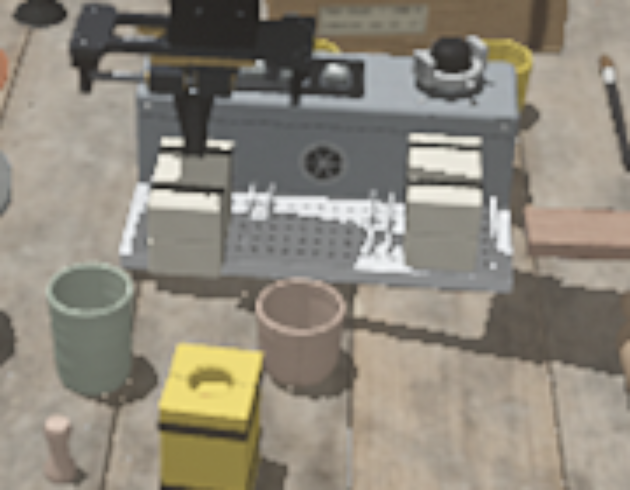

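Request:
{"api": "step_arm", "payload": {
  "targets": [
    [[0,0.2,0.5],[0,0,0]],
    [[0.02,0.5,0.26],[0,0,0]],
    [[0.02,0.8,0],[0,0,0]],
    [[0.02,0.9,0],[0,0,0]],
    [[0.02,0.8,0],[0,0,0]],
    [[0.02,0.6,0],[0,0,0]],
    [[0.02,0.35,0],[0,0,0]],
    [[0,0,-0.4],[0,0,0]],
    [[0,0,-0.8],[0,0,0]],
    [[0,0,-0.9],[0,0,0]]
  ]
}}

```text
clock: 49.1
tcp_pos: [0.6706, 0.0361, 0.1361]
eef_rot: [[0.001, 1.0, -0.03], [-0.001, -0.03, -1.0], [-1.0, 0.001, 0.001]]
force: [0.9, 0.3, 0.2]
grip_width: 0.006
```

Request:
{"api": "step_arm", "payload": {
  "targets": [
    [[0,0,-0.8],[0,0,0]],
    [[0,0,-0.5],[0,0,0]],
    [[0,0,-0.33],[0,0,0]],
    [[0,-0.2,0],[0,0,0]],
    [[0,-0.3,0],[0,0,0]],
    [[0,-0.3,0],[0,0,0]],
    [[0,-0.2,0],[0,0,0]],
    [[0,-0.2,0],[0,0,0]],
    [[-0.01,-0.2,0],[0,0,0]],
    [[-0.01,-0.2,0],[0,0,0]]
  ]
}}

```text
clock: 50.1
tcp_pos: [0.6702, -0.0022, 0.0967]
eef_rot: [[0.002, 1.0, -0.029], [0.002, -0.029, -1.0], [-1.0, 0.002, -0.002]]
force: [0.1, 6.1, 2.7]
grip_width: 0.005
```

Request:
{"api": "step_arm", "payload": {
  "targets": [
    [[0,-0.1,0],[0,0,0]],
    [[0,-0.1,0],[0,0,0]],
    [[0,-0.1,0],[0,0,0]],
    [[0,-0.1,0],[0,0,0]],
    [[0,-0.08,0],[0,0,0]],
    [[0,-0.08,0],[0,0,0]],
    [[0,-0.08,0],[0,0,0]],
    [[0,-0.04,0],[0,0,0]],
    [[0,0,0],[0,0,0]],
    [[0,0,0],[0,0,0]]
  ]
}}

```text
clock: 51.1
tcp_pos: [0.6702, -0.019, 0.0967]
eef_rot: [[0.001, 1.0, -0.029], [0.002, -0.029, -1.0], [-1.0, 0.001, -0.002]]
force: [-0.5, 5.3, 2.5]
grip_width: 0.005
```

Request:
{"api": "step_arm", "payload": {
  "targets": [
    [[0,-0.04,0],[0,0,0]],
    [[0,-0.04,0],[0,0,0]],
    [[0,-0.04,0],[0,0,0]],
    [[0,-0.04,0],[0,0,0]],
    [[0,-0.04,0],[0,0,0]],
    [[0,0,0],[0,0,0]],
    [[0,0,0],[0,0,0]],
    [[0,0,0],[0,0,0]],
    [[0,0,0],[0,0,0]],
    [[0,0,0],[0,0,0]]
  ]
}}

```text
clock: 52.1
tcp_pos: [0.6702, -0.024, 0.0967]
eef_rot: [[0.001, 1.0, -0.029], [0.002, -0.029, -1.0], [-1.0, 0.001, -0.002]]
force: [0.6, 5.9, 3.9]
grip_width: 0.005
```

Request:
{"api": "step_arm", "payload": {
  "targets": [
    [[0,-0.04,0],[0,0,0]],
    [[0,-0.04,0],[0,0,0]],
    [[0,-0.04,0],[0,0,0]],
    [[0,0,0],[0,0,0]],
    [[0,0,0],[0,0,0]],
    [[0,0,0],[0,0,0]],
    [[0,0,0],[0,0,0]],
    [[0,0,0],[0,0,0]],
    [[0,0,0],[0,0,0]],
    [[0,0,0],[0,0,0]]
  ]
}}

```text
clock: 53.1
tcp_pos: [0.6705, -0.0243, 0.0968]
eef_rot: [[0.002, 1.0, -0.029], [0.005, -0.029, -1.0], [-1.0, 0.002, -0.005]]
force: [1.6, 15.0, 2.7]
grip_width: 0.007
```

Request:
{"api": "step_arm", "payload": {
  "targets": [
    [[0,0.4,0],[0,0,0]],
    [[0,0.6,0],[0,0,0]],
    [[0,0.5,0],[0,0,0]],
    [[0,0,0.87],[0,0,0]],
    [[0,0,0.87],[0,0,0]],
    [[0,0,0.87],[0,0,0]],
    [[0,0.2,0.87],[0,0,0]],
    [[0,0.5,0.87],[0,0,0]],
    [[-0.4,0.8,0.87],[0,0,0]],
    [[-0.6,0.8,0.87],[0,0,0]]
  ],
  "jaw": 1
}}

```text
clock: 54.1
tcp_pos: [0.6445, 0.0676, 0.2487]
eef_rot: [[0.0, 1.0, -0.03], [-0.0, -0.03, -1.0], [-1.0, 0.0, 0.0]]
force: [-0.2, 0.6, -0.5]
grip_width: 0.837
```

Request:
{"api": "step_arm", "payload": {
  "targets": [
    [[-0.8,0.9,0],[0,0,0]],
    [[-0.8,0.9,0],[0,0,0]],
    [[-0.8,0.9,0],[0,0,0]],
    [[-0.6,0.6,0],[0,0,0]],
    [[0,0,0],[0,0,0]],
    [[0,0,0],[0,0,0]],
    [[0,0,0],[0,0,0]],
    [[0,0,0],[0,0,0]],
    [[0,0,0],[0,0,0]],
    [[0,0,0],[0,0,0]]
  ]
}}

```text
clock: 55.1
tcp_pos: [0.57, 0.1487, 0.2479]
eef_rot: [[-0.0, 1.0, -0.031], [-0.0, -0.031, -1.0], [-1.0, -0.0, 0.0]]
force: [-1.0, -0.4, -0.2]
grip_width: 1.002
```

```bash
python3 -c "
from h import *
lying('top',.105);lying('top',-.105);lying('side',.105);lying('side',-.105)
im=[]
for n in('top','side'):
    f=grab_frame(n);P=world(f)
    d=masks_of('lock_ring',f)
    for k in d: print(n,k['conf'],k['point'])
    q=P.reshape(-1,3);m=(np.hypot(q[:,0]-.457,q[:,1]+.172)<.05)&(q[:,2]>.112)
    np.save('ring_'+n+'.npy',np.c_[q[m],f['image'].reshape(-1,3)[m]])
    u,v=np.array(d[0]['point']).astype(int) if d else ((328,229) if n=='top' else (303,150))
    c=cv2.cvtColor(f['image'],cv2.COLOR_RGB2BGR)[v-18:v+18,u-18:u+18];im.append(cv2.resize(c,(396,396),interpolation=cv2.INTER_CUBIC))
    h=q[m];h=h[h[:,2]>.138];print(n,len(h),h.mean(0).round(4));print(h.round(3)[::3].tolist())
cv2.imwrite('pics/ring.png',np.hstack(im))
"
```

```text
top 516 [[0.003, 0.075, 0.081], [0.053, 0.105, 0.086], [0.102, 0.135, 0.091]] [0.0519 0.0945] [0.1   0.098] 0.6
 base x [0.0018 0.0091 0.0174] y [0.076 0.13 ]
top 562 [[0.003, -0.132, 0.081], [0.052, -0.103, 0.086], [0.101, -0.074, 0.09]] [ 0.0519 -0.1069] [0.1   0.116] 0.8
side 237 [[0.004, 0.067, 0.081], [0.026, 0.119, 0.086], [0.109, 0.159, 0.091]] [0.0548 0.1091] [0.107 0.109] 89.7
 base x [0.003  0.0068 0.0098] y [0.079 0.137]
side 349 [[0.002, -0.155, 0.081], [0.037, -0.113, 0.087], [0.109, -0.072, 0.091]] [ 0.0545 -0.1043] [0.115 0.11 ] 89.9
 base x [0.0021 0.0057 0.0091] y [-0.131 -0.072]
top 0.74 [291.1, 221.9]
top 0.43 [321.3, 224.3]
top 148 [ 0.4563 -0.1714  0.148 ]
[[0.488, -0.165, 0.144], [0.485, -0.162, 0.144], [0.482, -0.155, 0.144], [0.482, -0.164, 0.146], [0.479, -0.156, 0.14], [0.475, -0.149, 0.145], [0.476, -0.171, 0.141], [0.472, -0.167, 0.15], [0.472, -0.176, 0.148], [0.469, -0.161, 0.148], [0.469, -0.17, 0.148], [0.468, -0.179, 0.151], [0.465, -0.16, 0.149], [0.465, -0.17, 0.15], [0.465, -0.179, 0.151], [0.462, -0.155, 0.146], [0.462, -0.163, 0.15], [0.462, -0.1
[... 1214 characters left out ...]
-0.166, 0.152], [0.44, -0.19, 0.14], [0.432, -0.175, 0.148], [0.486, -0.167, 0.147], [0.474, -0.17, 0.145], [0.466, -0.162, 0.15], [0.457, -0.161, 0.151], [0.447, -0.171, 0.146], [0.437, -0.184, 0.14], [0.429, -0.178, 0.143], [0.483, -0.163, 0.146], [0.474, -0.165, 0.145], [0.466, -0.162, 0.147], [0.456, -0.166, 0.145], [0.448, -0.162, 0.148], [0.434, -0.177, 0.14], [0.489, -0.165, 0.141], [0.481, -0.156, 0.146], [0.471, -0.162, 0.144], [0.463, -0.156, 0.147], [0.454, -0.158, 0.146], [0.444, -0.168, 0.141], [0.483, -0.158, 0.142], [0.475, -0.152, 0.145], [0.465, -0.162, 0.14], [0.456, -0.162, 0.141], [0.447, -0.164, 0.14], [0.477, -0.153, 0.142], [0.456, -0.155, 0.141], [0.474, -0.15, 0.14]]
```

View pics/ring.png

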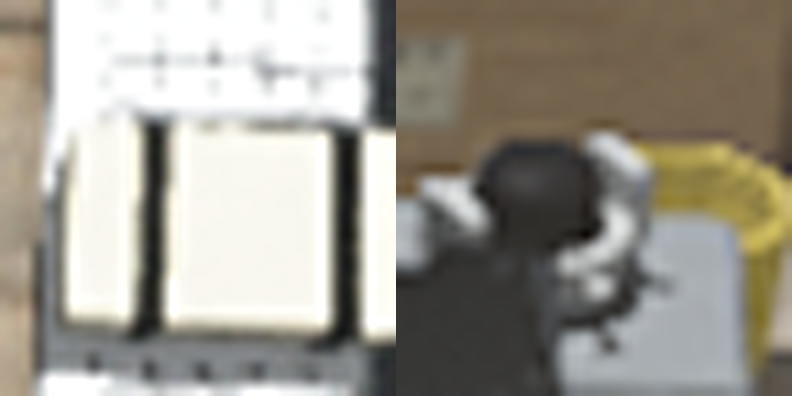

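```bash
python3 -c "
from h import *
f=grab_frame('top');u,v=325,224
c=cv2.cvtColor(f['image'],cv2.COLOR_RGB2BGR)[v-20:v+20,u-20:u+20];cv2.imwrite('pics/ringt.png',cv2.resize(c,(600,600),interpolation=cv2.INTER_CUBIC))
d=np.load('ring_top.npy');h=d[(d[:,2]>.137)&(np.hypot(d[:,0]-.4563,d[:,1]+.1715)>.024)]
for k in(.5,):
  A=h[h[:,0]>.456];B=h[h[:,0]<.456];a=A.mean(0)[:3];b=B.mean(0)[:3];print(a.round(4),b.round(4),(a+b)/2,np.degrees(np.arctan2(a[1]-b[1],a[0]-b[0])),len(A),len(B))
P=world(f);print(P[224-20:224+20:6,325-20:325+20:6].round(3)[...,:2].tolist()[3])
"
```

```text
[ 0.4805 -0.1573  0.1435] [ 0.4334 -0.1865  0.1443] [ 0.45697596 -0.17189926  0.14387079] 31.832719952693477 20 21
[[0.465, -0.112], [0.463, -0.129], [0.461, -0.145], [0.459, -0.16], [0.459, -0.179], [0.464, -0.206], [0.475, -0.25]]
```

View pics/ringt.png

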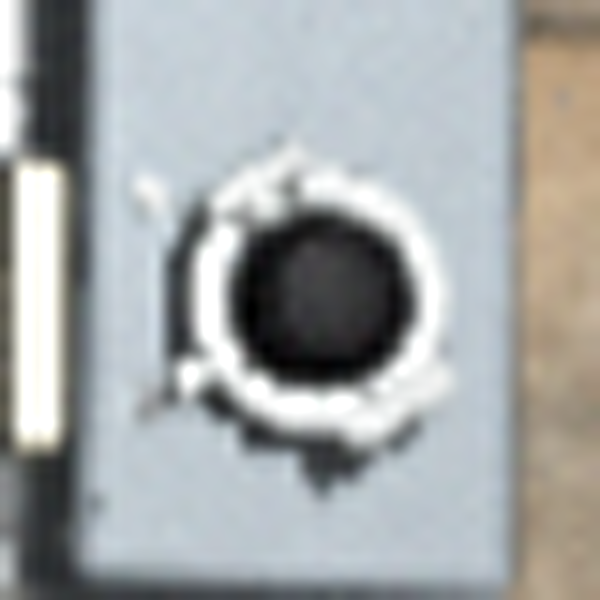

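Request:
{"api": "step_arm", "payload": {
  "targets": [
    [[-0.323,-0.917,0],[0,0,0.345]],
    [[-0.323,-0.917,0],[0,0,0.345]],
    [[-0.323,-0.917,0],[0,0,0.345]],
    [[-0.323,-0.917,0],[0,0,0.345]],
    [[-0.323,-0.917,0],[0,0,0.345]],
    [[-0.323,-0.917,0],[0,0,0.345]],
    [[-0.323,-0.917,0],[0,0,0.345]],
    [[-0.323,-0.917,0],[0,0,0.345]],
    [[-0.323,-0.917,0],[0,0,0.345]],
    [[-0.323,-0.917,0],[0,0,0.345]]
  ]
}}

```text
clock: 56.55
tcp_pos: [0.4885, -0.0808, 0.2482]
eef_rot: [[0.0, 0.926, 0.377], [-0.0, 0.377, -0.926], [-1.0, 0.0, 0.0]]
force: [0.8, 0.0, -0.1]
grip_width: 1.0
```

Request:
{"api": "step_arm", "payload": {
  "targets": [
    [[-0.323,-0.917,0],[0,0,0.345]],
    [[-0.323,-0.917,0],[0,0,0.345]],
    [[-0.323,-0.917,0],[0,0,0.345]],
    [[-0.323,-0.917,0],[0,0,0.345]],
    [[0,0,0],[0,0,0]],
    [[0,0,0],[0,0,0]],
    [[0,0,0],[0,0,0]],
    [[0,0,0],[0,0,0]],
    [[0,0,0],[0,0,0]],
    [[0,0,0],[0,0,0]]
  ]
}}

```text
clock: 57.55
tcp_pos: [0.4568, -0.1711, 0.248]
eef_rot: [[0.0, 0.852, 0.523], [0.0, 0.523, -0.852], [-1.0, 0.0, -0.0]]
force: [0.6, -0.4, -0.6]
grip_width: 1.002
```

Aligned (yaw 31.5°). Lower, grip the ears, turn clockwise.

Request:
{"api": "step_arm", "payload": {
  "targets": [
    [[0,-0.04,-0.3],[0,0,0]],
    [[0,0,-0.5],[0,0,0]],
    [[0,0,-0.5],[0,0,0]],
    [[0,0,-0.4],[0,0,0]],
    [[0,0,-0.3],[0,0,0]],
    [[0,0,-0.2],[0,0,0]],
    [[0,0,-0.2],[0,0,0]],
    [[0,0,-0.04],[0,0,0]],
    [[0,0,0],[0,0,0]],
    [[0,0,0],[0,0,0]]
  ]
}}

```text
clock: 58.55
tcp_pos: [0.4569, -0.1728, 0.1875]
eef_rot: [[0.001, 0.852, 0.523], [-0.0, 0.523, -0.852], [-1.0, 0.0, 0.001]]
force: [-0.3, -0.4, -0.5]
grip_width: 1.0
```

Request:
{"api": "step_arm", "payload": {
  "targets": [
    [[0,0,0],[0,0,0]],
    [[0,0,0],[0,0,0]],
    [[0,0,0],[0,0,0]],
    [[0,0,0],[0,0,0]],
    [[0,0,0],[0,0,0]],
    [[0,0,0],[0,0,0]],
    [[0,0,0],[0,0,0]],
    [[0,0,0],[0,0,0]],
    [[0,0,0],[0,0,0]],
    [[0,0,0],[0,0,0]]
  ],
  "jaw": -1
}}

```text
clock: 59.55
tcp_pos: [0.4546, -0.1739, 0.1869]
eef_rot: [[-0.006, 0.852, 0.523], [-0.002, 0.523, -0.852], [-1.0, -0.006, -0.001]]
force: [-10.2, -5.5, 4.9]
grip_width: 0.71
```

Request:
{"api": "step_arm", "payload": {
  "targets": [
    [[-0.09,-0.05,0],[0,0,-0.4]],
    [[0,0,0],[0,0,-0.8]],
    [[0,0,0],[0,0,-0.9]],
    [[0,0,0],[0,0,-0.9]],
    [[0,0,0],[0,0,-0.9]],
    [[0,0,0],[0,0,-0.9]],
    [[0,0,0],[0,0,-0.9]],
    [[0,0,0],[0,0,-0.9]],
    [[0,0,0],[0,0,-0.9]],
    [[0,0,0],[0,0,-0.9]]
  ]
}}

```text
clock: 60.55
tcp_pos: [0.4557, -0.174, 0.187]
eef_rot: [[0.004, 0.895, -0.446], [-0.001, -0.446, -0.895], [-1.0, 0.003, -0.001]]
force: [8.5, -1.8, -6.2]
grip_width: 0.711
```

```bash
python3 -c "
from h import *
s=state();R=s['eef_rot'];print(np.degrees(np.arctan2(R[1][1],R[0][1])),s['force'],s['wrist_torque'],s['grip_width'],s['tcp_pos'])"
```

```text
-26.493430724730846 [ 8.52939609 -1.75054099 -6.237535  ] [-0.05372034 -1.09532106  0.06103485] 0.7105081848156718 [ 0.45566487 -0.17398673  0.18700733]
```

Request:
{"api": "step_arm", "payload": {
  "targets": [
    [[0.03,0,0],[0,0,-0.5]],
    [[0,0,0],[0,0,-0.5]],
    [[0,0,0],[0,0,-0.4]],
    [[0,0,0],[0,0,-0.3]],
    [[0,0,0],[0,0,-0.2]],
    [[0,0,0],[0,0,-0.1]],
    [[0,0,0],[0,0,0]],
    [[0,0,0],[0,0,0]],
    [[0,0,0],[0,0,0]],
    [[0,0,0],[0,0,0]]
  ]
}}

```text
clock: 61.55
tcp_pos: [0.4562, -0.1741, 0.1871]
eef_rot: [[0.002, 0.769, -0.64], [-0.002, -0.64, -0.769], [-1.0, 0.003, -0.0]]
force: [5.6, -1.8, -5.3]
grip_width: 0.712
```

```bash
python3 -c "
from h import *
s=state();R=s['eef_rot'];print(np.degrees(np.arctan2(R[1][1],R[0][1])),s['force'],s['wrist_torque'],s['grip_width'],s['tcp_pos'])"
```

```text
-39.779601386130096 [ 5.56889127 -1.75764093 -5.28284271] [-0.13424696 -0.8570127   1.73994166] 0.7115304293076653 [ 0.45616017 -0.17411334  0.18713791]
```

Request:
{"api": "step_arm", "payload": {
  "targets": [
    [[0,0,0],[0,0,0.3]],
    [[0,0,0],[0,0,0]],
    [[0,0,0],[0,0,0]],
    [[0,0,0],[0,0,0]],
    [[0,0,0],[0,0,0]],
    [[0,0,0.4],[0,0,0]],
    [[0,0,0.6],[0,0,0]],
    [[0,0,0.8],[0,0,0]],
    [[0,0,0.7],[0,0,0]],
    [[0,0,0.4],[0,0,0]]
  ],
  "jaw": 1
}}

```text
clock: 62.55
tcp_pos: [0.4558, -0.1743, 0.262]
eef_rot: [[0.003, 0.789, -0.615], [-0.001, -0.615, -0.789], [-1.0, 0.003, -0.0]]
force: [0.8, -0.4, 0.7]
grip_width: 0.999
```

Request:
{"api": "step_arm", "payload": {
  "targets": [
    [[0.6,0,0],[0,0,0.5]],
    [[0.8,0,0],[0,0,0.5]],
    [[0.8,0,0],[0,0,0.5]],
    [[0.9,0,0],[0,0,0.5]],
    [[0.9,0,0],[0,0,0.5]],
    [[0.9,0,0],[0,0,0.5]],
    [[0.9,0,0],[0,0,0.5]],
    [[0.9,0,0],[0,0,0.5]],
    [[0.9,0.1,0],[0,0,0.5]],
    [[0.6,0.1,0],[0,0,0.5]]
  ],
  "jaw": -1
}}

```text
clock: 63.55
tcp_pos: [0.6612, -0.1688, 0.2593]
eef_rot: [[-0.0, 0.998, -0.06], [0.0, -0.06, -0.998], [-1.0, -0.0, -0.0]]
force: [-0.2, 0.1, -0.0]
grip_width: 0.176
```

```bash
python3 -c "
from h import *
print(state()['tcp_pos'])
f=grab_frame('top');u,v=325,224
c=cv2.cvtColor(f['image'],cv2.COLOR_RGB2BGR)[v-20:v+20,u-20:u+20];cv2.imwrite('pics/ringt2.png',cv2.resize(c,(600,600),interpolation=cv2.INTER_CUBIC))
q=world(f).reshape(-1,3);rr=np.hypot(q[:,0]-.4563,q[:,1]+.1725);h=q[(q[:,2]>.137)&(q[:,2]<.16)&(rr>.024)&(rr<.045)]
A=h[h[:,0]>.456];B=h[h[:,0]<.456];a=A.mean(0);b=B.mean(0);print(a.round(4),b.round(4),np.degrees(np.arctan2(a[1]-b[1],a[0]-b[0])),len(A),len(B))
lying('top',-.105);lying('side',.105)
"
```

```text
[ 0.66122582 -0.16875833  0.25931205]
[nan nan nan] [nan nan nan] nan 0 0
top 47 [[0.001, -0.117, 0.081], [0.006, -0.089, 0.086], [0.018, -0.076, 0.089]] [ 0.0103 -0.0977] [0.017 0.043] 1.9
side 510 [[0.004, 0.056, 0.081], [0.058, 0.107, 0.087], [0.109, 0.153, 0.091]] [0.0555 0.1048] [0.116 0.108] 89.6
 base x [0.0033 0.0063 0.0099] y [0.079 0.137]<string>:7: RuntimeWarning: Mean of empty slice.
  ret = um.true_divide(
```

View pics/ringt2.png

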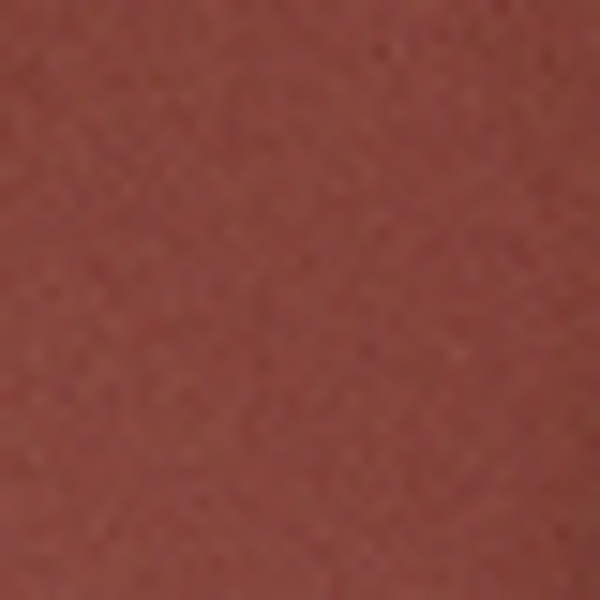

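Request:
{"api": "step_arm", "payload": {
  "targets": [
    [[0,0.95,0],[0,0,0]],
    [[0,0.95,0],[0,0,0]],
    [[0,0.95,0],[0,0,0]],
    [[0,0.95,0],[0,0,0]],
    [[0,0.95,0],[0,0,0]],
    [[0,0.95,0],[0,0,0]],
    [[0,0.95,0],[0,0,0]],
    [[0,0.95,0],[0,0,0]],
    [[0,0.95,0],[0,0,0]],
    [[0,0.95,0],[0,0,0]]
  ]
}}

```text
clock: 64.7
tcp_pos: [0.6592, 0.069, 0.2597]
eef_rot: [[-0.001, 0.998, -0.064], [-0.0, -0.064, -0.998], [-1.0, -0.001, 0.0]]
force: [-0.9, -0.4, -0.8]
grip_width: 0.003
```

Request:
{"api": "step_arm", "payload": {
  "targets": [
    [[0,0.95,0],[0,0,0]],
    [[0,0.95,0],[0,0,0]],
    [[0,0.95,0],[0,0,0]],
    [[0,0.95,0],[0,0,0]],
    [[0,0,0],[0,0,0]],
    [[0,0,0],[0,0,0]],
    [[0,0,0],[0,0,0]],
    [[0,0,0],[0,0,0]],
    [[0,0,0],[0,0,0]],
    [[0,0,0],[0,0,0]]
  ]
}}

```text
clock: 65.7
tcp_pos: [0.6602, 0.1629, 0.2596]
eef_rot: [[0.0, 0.998, -0.063], [-0.0, -0.063, -0.998], [-1.0, 0.0, 0.0]]
force: [-0.2, -0.1, -0.2]
grip_width: 0.01
```

```bash
python3 -c "
from h import *
print(state()['tcp_pos'])
lying('top',-.105);lying('top',.105)
f,_=survey('side',names=('bisque_cup',))
f=grab_frame('top')
c=cv2.cvtColor(f['image'],cv2.COLOR_RGB2BGR)[150:250,230:350];cv2.imwrite('pics/v2.png',cv2.resize(c,None,fx=6,fy=6,interpolation=cv2.INTER_CUBIC))
q=world(f).reshape(-1,3);q=q[~np.isnan(q[:,0])];rr=np.hypot(q[:,0]-.4563,q[:,1]+.1725);h=q[(q[:,2]>.137)&(q[:,2]<.16)&(rr>.024)&(rr<.045)]
A=h[h[:,0]>.456];B=h[h[:,0]<.456];a=A.mean(0);b=B.mean(0);print(a.round(4),b.round(4),np.degrees(np.arctan2(a[1]-b[1],a[0]-b[0])),len(A),len(B))
for n in('key_power_top','key_heat_top','key_fan_top','key_start_top'):
    print(n,[(round(d['conf'],2),np.round(d['point'],1),world(f)[int(round(d['point'][1])),int(round(d['point'][0]))].round(4)) for d in find_in(n,f)[:3]])
"
```

```text
[0.66021343 0.16293914 0.25958449]
top 565 [[0.003, -0.133, 0.081], [0.052, -0.103, 0.086], [0.101, -0.073, 0.091]] [ 0.0517 -0.1069] [0.1   0.116] 0.7
top 508 [[0.003, 0.076, 0.081], [0.053, 0.105, 0.086], [0.101, 0.135, 0.09]] [0.0521 0.0941] [0.085 0.101] 89.2
 base x [0.0019 0.0087 0.0176] y [0.076 0.131]
side bisque_cup 0.82 [254. 224.] top z 0.063 rect [0.5779 0.0856] [0.066 0.068] 23.6 col [140. 127. 117.]
side bisque_cup 0.47 [317. 141.] top z 0.064 rect [ 0.3897 -0.3221] [0.032 0.069] 35.4 col [161. 146.  79.]
side bisque_cup 0.4 [256. 138.] top z 0.06 rect [ 0.5888 -0.3355] [0.034 0.013] 6.1 col [161. 146.  78.]
[ 0.4783 -0.1884  0.1436] [ 0.435  -0.1549  0.1437] -37.710305863818405 21 19
key_power_top [(0.62, array([318.1, 198.4]), array([ 0.5416, -0.1523,  0.1096])), (0.28, array([292.8, 164.7]), array([ 0.6588, -0.0727,  0.0864]))]
key_heat_top []
key_fan_top [(0.62, array([326.2, 181.7]), array([ 0.5928, -0.1773,  0.123 ]))]
key_start_top [(0.44, array([324.1, 195.2]), array([ 0.5502, -0.1706,  0.1186]))]
```

View pics/v2.png

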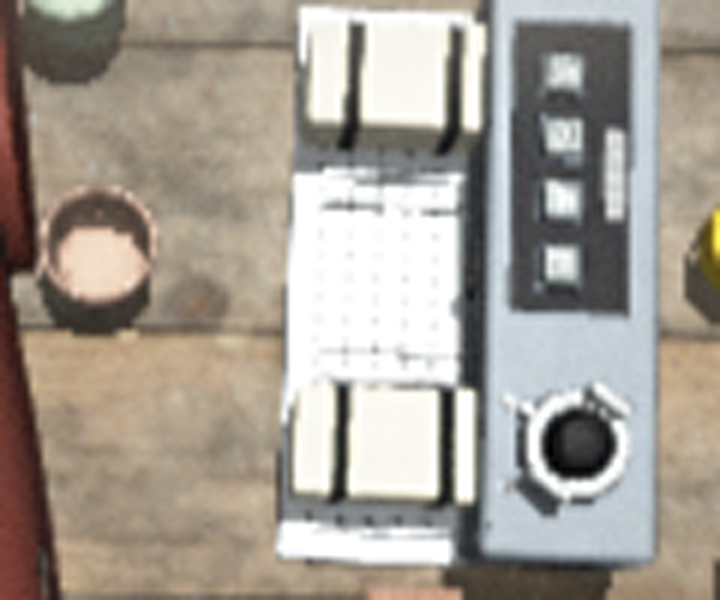

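Request:
{"api": "step_arm", "payload": {
  "targets": [
    [[0.013,-0.95,0],[0,0,0]],
    [[0.013,-0.95,0],[0,0,0]],
    [[0.013,-0.95,0],[0,0,0]],
    [[0.013,-0.95,0],[0,0,0]],
    [[0.013,-0.95,0],[0,0,0]],
    [[0.013,-0.95,0],[0,0,0]],
    [[0.013,-0.95,0],[0,0,0]],
    [[0.013,-0.95,0],[0,0,0]],
    [[0.013,-0.95,0],[0,0,0]],
    [[0.013,-0.95,0],[0,0,0]]
  ]
}}

```text
clock: 67.15
tcp_pos: [0.6633, -0.0748, 0.2596]
eef_rot: [[0.0, 0.998, -0.062], [-0.0, -0.062, -0.998], [-1.0, 0.0, 0.0]]
force: [-0.1, 0.3, -0.6]
grip_width: 0.004
```

Request:
{"api": "step_arm", "payload": {
  "targets": [
    [[0,-0.95,0],[0,0,0]],
    [[0,-0.95,0],[0,0,0]],
    [[0,-0.95,0],[0,0,0]],
    [[0,-0.99,0],[0,0,0]],
    [[0,0,-0.4],[0,0,0]],
    [[0,0,-0.7],[0,0,0]],
    [[0,0,-0.5],[0,0,0]],
    [[0,0,-0.18],[0,0,0]],
    [[0,0,0],[0,0,0]],
    [[0,0,0],[0,0,0]]
  ]
}}

```text
clock: 68.15
tcp_pos: [0.6636, -0.1693, 0.2151]
eef_rot: [[0.0, 0.998, -0.061], [-0.0, -0.061, -0.998], [-1.0, 0.0, 0.0]]
force: [0.2, -0.3, 0.0]
grip_width: 0.005
```

```bash
python3 -c "
from h import *
s=state();print(s['tcp_pos'],s['force'])
f=grab_frame('side')
c=cv2.cvtColor(f['image'],cv2.COLOR_RGB2BGR)[110:190,200:330];cv2.imwrite('pics/k1.png',cv2.resize(c,None,fx=6,fy=6,interpolation=cv2.INTER_CUBIC))
q=world(f).reshape(-1,3);h=q[(q[:,2]>.117)&(q[:,2]<.127)&(q[:,0]>.53)&(q[:,0]<.70)&(q[:,1]<-.145)&(q[:,1]>-.2)]
print(np.sort(h[:,0]).round(3)[::3])
"
```

```text
[ 0.66358786 -0.16925183  0.21514313] [ 0.22433233 -0.30717715  0.04918102]
[0.548 0.548 0.551 0.552 0.554 0.557 0.557 0.56  0.56  0.563 0.564 0.566
 0.584 0.585 0.588 0.588 0.591 0.591 0.594 0.597 0.597 0.6   0.6   0.603
 0.622 0.624 0.627 0.628 0.63  0.633 0.634 0.636 0.655 0.657 0.658 0.661
 0.662 0.664 0.666 0.667 0.67  0.671 0.673]
```

View pics/k1.png

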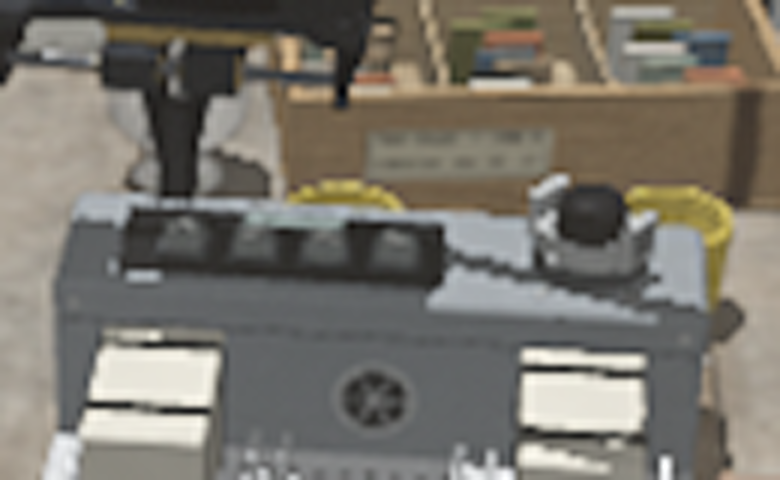

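Request:
{"api": "step_arm", "payload": {
  "targets": [
    [[0,-0.03,-0.3],[0,0,0]],
    [[0,0,-0.3],[0,0,0]],
    [[0,0,-0.2],[0,0,0]],
    [[0,0,-0.1],[0,0,0]],
    [[0,0,-0.1],[0,0,0]],
    [[0,0,-0.1],[0,0,0]],
    [[0,0,-0.06],[0,0,0]],
    [[0,0,0],[0,0,0]],
    [[0,0,0],[0,0,0]],
    [[0,0,0],[0,0,0]]
  ]
}}

```text
clock: 69.2
tcp_pos: [0.6633, -0.1706, 0.1871]
eef_rot: [[0.0, 0.998, -0.062], [-0.0, -0.062, -0.998], [-1.0, 0.0, 0.0]]
force: [-4.4, 0.6, 6.0]
grip_width: 0.001
```

Request:
{"api": "step_arm", "payload": {
  "targets": [
    [[0,0,-0.04],[0,0,0]],
    [[0,0,-0.02],[0,0,0]],
    [[0,0,0],[0,0,0]],
    [[0,0,0],[0,0,0]],
    [[0,0,0],[0,0,0]],
    [[0,0,0],[0,0,0]],
    [[0,0,0],[0,0,0]],
    [[0,0,0],[0,0,0]],
    [[0,0,0],[0,0,0]],
    [[0,0,0],[0,0,0]]
  ]
}}

```text
clock: 70.2
tcp_pos: [0.6633, -0.1707, 0.187]
eef_rot: [[0.0, 0.998, -0.062], [-0.0, -0.062, -0.998], [-1.0, 0.0, 0.0]]
force: [-7.1, 2.1, 12.3]
grip_width: 0.004
```

Request:
{"api": "step_arm", "payload": {
  "targets": [
    [[0,0,0.2],[0,0,0]],
    [[0,0,0.5],[0,0,0]],
    [[0,0,0.5],[0,0,0]],
    [[-0.6,0.02,0],[0,0,0]],
    [[-0.8,0.02,0],[0,0,0]],
    [[-0.8,0.02,0],[0,0,0]],
    [[-0.62,0.02,0],[0,0,0]],
    [[0,0,0],[0,0,0]],
    [[0,0,0],[0,0,0]],
    [[0,0,0],[0,0,0]]
  ]
}}

```text
clock: 71.2
tcp_pos: [0.5938, -0.1688, 0.2152]
eef_rot: [[0.001, 0.998, -0.062], [-0.001, -0.062, -0.998], [-1.0, 0.002, 0.0]]
force: [-0.0, 0.6, 0.8]
grip_width: 0.002
```

Request:
{"api": "step_arm", "payload": {
  "targets": [
    [[0,0,-0.3],[0,0,0]],
    [[0,0,-0.3],[0,0,0]],
    [[0,0,-0.2],[0,0,0]],
    [[0,0,-0.1],[0,0,0]],
    [[0,0,-0.1],[0,0,0]],
    [[0,0,-0.1],[0,0,0]],
    [[0,0,-0.06],[0,0,0]],
    [[0,0,-0.04],[0,0,0]],
    [[0,0,0],[0,0,0]],
    [[0,0,0],[0,0,0]]
  ]
}}

```text
clock: 72.2
tcp_pos: [0.5928, -0.1685, 0.1869]
eef_rot: [[-0.0, 0.998, -0.062], [-0.0, -0.062, -0.998], [-1.0, -0.0, 0.0]]
force: [-8.9, 3.1, 14.5]
grip_width: 0.002
```

Fan bottomed (14 N, blocked at the same height). Now start.

Request:
{"api": "step_arm", "payload": {
  "targets": [
    [[0,0,0.2],[0,0,0]],
    [[0,0,0.5],[0,0,0]],
    [[0,0,0.5],[0,0,0]],
    [[-0.4,0.01,0],[0,0,0]],
    [[-0.6,0.01,0],[0,0,0]],
    [[-0.44,0.02,0],[0,0,0]],
    [[0,0,0],[0,0,0]],
    [[0,0,0],[0,0,0]],
    [[0,0,0],[0,0,0]],
    [[0,0,0],[0,0,0]]
  ]
}}

```text
clock: 73.2
tcp_pos: [0.5572, -0.1677, 0.2146]
eef_rot: [[0.0, 0.998, -0.062], [-0.0, -0.062, -0.998], [-1.0, 0.0, 0.0]]
force: [-0.3, 0.3, 0.2]
grip_width: 0.004
```

Request:
{"api": "step_arm", "payload": {
  "targets": [
    [[0,0,-0.3],[0,0,0]],
    [[0,0,-0.3],[0,0,0]],
    [[0,0,-0.2],[0,0,0]],
    [[0,0,-0.1],[0,0,0]],
    [[0,0,-0.1],[0,0,0]],
    [[0,0,-0.1],[0,0,0]],
    [[0,0,-0.06],[0,0,0]],
    [[0,0,-0.04],[0,0,0]],
    [[0,0,0],[0,0,0]],
    [[0,0,0],[0,0,0]]
  ]
}}

```text
clock: 74.2
tcp_pos: [0.5568, -0.1675, 0.1869]
eef_rot: [[-0.0, 0.998, -0.062], [-0.0, -0.062, -0.998], [-1.0, -0.0, 0.0]]
force: [-8.1, 3.9, 15.2]
grip_width: 0.006
```

Request:
{"api": "step_arm", "payload": {
  "targets": [
    [[0,0,0.2],[0,0,0]],
    [[0,0,0.5],[0,0,0]],
    [[0,0,0.8],[0,0,0]],
    [[0,0,0.9],[0,0,0]],
    [[0,0.5,0.5],[0,0,0]],
    [[0,0.9,0],[0,0,0]],
    [[0,0.9,0],[0,0,0]],
    [[0,0.9,0],[0,0,0]],
    [[0,0.9,0],[0,0,0]],
    [[0,0.9,0],[0,0,0]]
  ]
}}

```text
clock: 75.2
tcp_pos: [0.5567, -0.0409, 0.2571]
eef_rot: [[0.0, 0.998, -0.062], [0.0, -0.062, -0.998], [-1.0, 0.0, -0.0]]
force: [-0.4, -0.4, -0.3]
grip_width: 0.003
```

Request:
{"api": "step_arm", "payload": {
  "targets": [
    [[0,0.9,0],[0,0,0]],
    [[0,0.9,0],[0,0,0]],
    [[0,0.9,0],[0,0,0]],
    [[0,0.9,0],[0,0,0]],
    [[0,0.9,0],[0,0,0]],
    [[0,0.9,0],[0,0,0]],
    [[0,0,0],[0,0,0]],
    [[0,0,0],[0,0,0]],
    [[0,0,0],[0,0,0]],
    [[0,0,0],[0,0,0]]
  ]
}}

```text
clock: 76.2
tcp_pos: [0.5569, 0.0916, 0.257]
eef_rot: [[-0.0, 0.998, -0.063], [-0.0, -0.063, -0.998], [-1.0, 0.0, 0.0]]
force: [0.3, -0.2, -1.2]
grip_width: 0.005
```

```bash
python3 -c "
from h import *
print(state()['tcp_pos'],state()['force'])
lying('top',-.105);lying('top',.105)
survey('side',names=('bisque_cup','green_tumbler','clay_stamp'))
f=grab_frame('top');save(f,'end.png');cv2.imwrite('pics/endc.png',cv2.resize(cv2.imread('pics/end.png')[130:260,180:360],None,fx=4,fy=4))
q=world(f).reshape(-1,3);q=q[~np.isnan(q[:,0])];rr=np.hypot(q[:,0]-.4563,q[:,1]+.1725);h=q[(q[:,2]>.137)&(q[:,2]<.16)&(rr>.024)&(rr<.045)]
A=h[h[:,0]>.456];B=h[h[:,0]<.456];a=A.mean(0);b=B.mean(0);print('ring',np.degrees(np.arctan2(a[1]-b[1],a[0]-b[0])))
for x in(.557,.593,.6275,.6635):
    k=q[(abs(q[:,0]-x)<.007)&(abs(q[:,1]+.1865-.03*(.6-x)-.0165)<.007)&(q[:,2]>.1)];print('key',x,np.median(k[:,2]).round(4),len(k))
"
```

```text
[0.55688633 0.09162338 0.2570187 ] [ 0.30884274 -0.21253447 -1.21863296]
top 560 [[0.003, -0.132, 0.081], [0.052, -0.103, 0.086], [0.101, -0.073, 0.09]] [ 0.0517 -0.1069] [0.1   0.116] 0.7
top 505 [[0.003, 0.076, 0.081], [0.053, 0.105, 0.086], [0.101, 0.135, 0.091]] [0.0519 0.095 ] [0.083 0.101] 89.2
 base x [0.0018 0.0086 0.0175] y [0.076 0.13 ]
side bisque_cup 0.62 [255. 224.] top z 0.063 rect [0.5764 0.0861] [0.07  0.066] 70.1 col [134. 120. 110.]
side bisque_cup 0.43 [314. 144.] top z 0.063 rect [ 0.3912 -0.3205] [0.036 0.069] 36.7 col [152. 138.  77.]
side green_tumbler 0.73 [294. 188.] top z 0.09 rect [ 0.4632 -0.0771] [0.106 0.061] 89.4 col [170. 168. 159.]
side green_tumbler 0.64 [195. 221.] top z 0.084 rect [0.7347 0.1045] [0.065 0.065] 53.5 col [118. 124. 113.]
side clay_stamp 0.63 [185. 261.] top z 0.051 rect [0.7454 0.219 ] [0.016 0.016] 50.9 col [150. 135. 124.]
ring -36.465743997741654
key 0.557 0.1211 16
key 0.593 0.1214 18
key 0.6275 0.1212 17
key 0.6635 0.1212 16
```

View pics/endc.png

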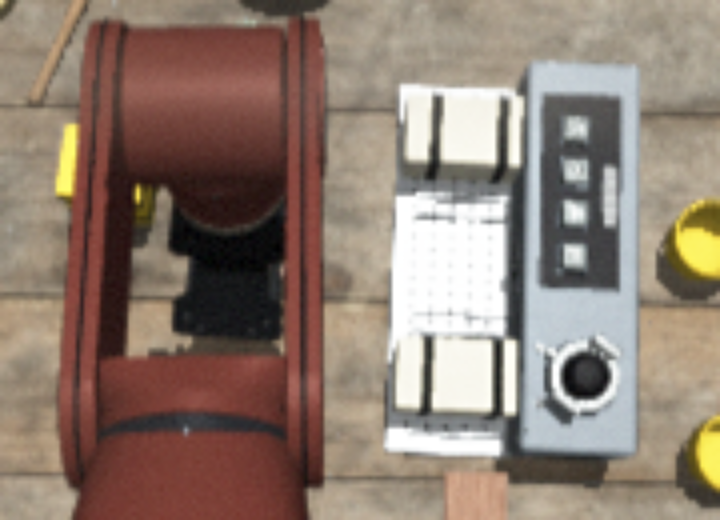

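```bash
python3 -c "
from rig import *
print(sign_off())"
```

```text
the job is handed in; nothing more can be done
None
```

The job is done and handed in at about 76 s of the 210 s allowed. `sign_off()` reports no verdict, so the results below come from my own last measurements.

- **Cup:** it stands upright on the table at about (0.577, 0.086), roughly 0.21 m from the nearest nozzle.
- **Moulds:** only two white moulds were present (the yellow one is a decoy). One was knocked a few centimetres before I reached it, so I measured it again before gripping. Both were tipped over the rail and pushed home, until the push force rose to 15–20 N. They lie flat and square at nozzles 1 and 3, tops within about 3 mm of the housing and centred within about 2 mm.
- **Lock ring:** I turned it clockwise to its stop. The camera put the turn at about 68–70° (1.19–1.21 rad, with 1.1 needed), and the pointer sits at the solid bar.
- **Keys:** power, fan and start were pressed in that order. Each was blocked at the same depth under 12–15 N, which I took as fully down; there is no direct reading of key travel. All four keys read up again afterwards, and the heat key was never touched.
- **Bystanders:** the tumbler and stamp still stand close to where they were first measured, and the arm is clear of everything.

Two readings disagreed with the rest. The network once labelled a mould as a tumbler. Side-camera positions were 2–3 mm off the top camera's, so I relied on the top camera and on contact force.

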